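# Hang the driver rack back on the bench rail

## Task

Lift the empty screwdriver rack out of the white organiser box and stand it on the bench to change your grip, then hang it on the bench rail: run its trolley in at the open end, past the sprung gate, and slide it along until you feel it bear on the stop's buffer, then let go. Do not shove the clamped stop along the rail, and leave the other things where they are.

Things in the scene. Friction and masses are not known exactly. Their poses are not given: they have to be found in the camera images.
- rack_stem (a point): Empty screwdriver rack, loose, 0.3 kg, 190 mm tall: black block 56 x 80 x 30 mm (four bores), flat steel stem 10 x 24 mm up from its middle, roller trolley on top; both ways round alike. Point on the stem 95 mm above the flat underside it stands on. Axes: z up the stem, y along the trolley (24 and 80 mm), x across (10 and 56 mm). Stem bare from 36 to 166 mm above the underside.
- rack_trolley (a point): Centre of the rack's trolley, at axle height, 178 mm above the rack's underside; axes as the rack. Carrier plate 60 long (y), 10 thick, 20 mm high; two pairs of free-turning white wheels, 24 mm diameter, axles 30 mm apart, 30 mm across (x) over their flat outer faces, which can be pinched from above. It goes inside the channel, so there it cannot be held.
- rail: Fixed bench rail: aluminium C-channel on two posts, origin on the bench below its open end, running 460 mm along its own -y. Outside 40 wide (x), 250 to 284 mm above the bench; inside 34 wide, 253 to 281 mm (2 mm play all round the wheels), 14 mm slot below for the stem. Posts 70 to 100 mm off on its +x side, 115 and 405 mm in; its -x side is clear.
- rail_mouth (a point): Centre of the rail's open end at axle height of a hanging trolley (265 mm; wheels centred in the channel at 267). Axes as the rail: x across, y out of the open end, z up. A hanging rack has its underside 87 mm above the bench, 163 mm of it below the rail. A second rack, full of drivers, is fixed beyond the stop, its centre 412 mm in from the open end.
- gate (a joint): Sprung one-way gate 28 mm inside the open end: steel flap hanging into the channel from lugs on top. 0 = shut, up to 1.45 rad = swung inward and up. A trolley going in pushes it up (a few N); it drops shut behind the trolley once the trolley's centre is about 90 mm inside. It cannot swing outward.
- stop: Clamped stop: dark steel saddle with a thumbscrew on the rail, seen from above; origin at axle height in its front face (towards the open end), 240 to 300 mm in from the open end; axes as the rail. Inside the channel a rubber buffer on a set screw stands 8 to 38 mm out of that face, differently each time and out of sight: feel for it. It slips if pushed with more than about 30 N.
- organiser: White organiser box, fixed, 196 x 84 mm, 130 mm high, walls and floor 4 mm, origin at the centre of its underside, x along its length. A wall across its middle makes two compartments, 92 x 76 mm inside, centres 48 mm either side: the rack stands in one, trolley above the rim, its y axis along the box; a can stands in the other.
- duster_mid (a point): Bystander: air-duster can, 52 mm diameter, 165 mm tall, standing in the other compartment; point half-way up.
- drive_mid (a point): Bystander: hard disk drive 147 x 102 x 26 mm lying on the bench; point at its centre.
- fan_mid (a point): Bystander: square case fan 120 x 120 x 25 mm lying on the bench; point at its centre.
- driver: Bystander: screwdriver, 190 mm, lying on the bench along its own x, handle to -x; origin under its middle.

How it is judged:
By the outcome, as a careful person would: the job done as asked, in the order asked, and still so for the second after the job is handed in, with the robot touching nothing.
It also fails if it takes over 72 s, if anything falls off the work surface, if the arm or the gripper's body presses on something with over 40 N, if the wrist force passes 120 N, or if a joint passes its speed limit or range.

## Robot

A 6-joint arm with a two-finger parallel gripper is mounted at the origin on the work surface. World frame = base frame: x ahead of the robot, y to its left, z up, the work surface at z = 0. Lengths are in m, angles in rad, forces in N, time in s.
With the tool pointing down it reaches from about 0.425 to 0.95 m from the base axis. Payload 3.5 kg.
Tool frame: the origin (TCP) lies midway between the tips of the shut fingers; the grasp point (between the pads) lies ctrl.grasp_offset behind it (ctrl.grasp_offset is the distance from the TCP to the grasp point, in m); x points along the fingers, y is the direction in which the jaws open and shut, and the axes are right-handed (so a half turn about x gives the same grasp; the last joint's range is limited). The gripper opens to 85 mm and grips with 20 to 120 N. Pads are 22 mm wide; open, the fingers measure 114 mm over their backs; the gripper's body (76 mm by 85 mm) begins 54 mm behind the grasp point. The pads swing forward as they close: fully open they stand 13 mm farther back than shut.
Start: joints at [-1.294, 0.286, 1.577, -0, 1.279, -0.15], TCP at [0.279, -0.614, 0.197] pointing down, gripper open.
Joint ranges: [-2.77, 2.77], [-0.9, 2.22], [0.21, 2.48], [-1.53, 4.67], [0.24, 2.81], [-2.84, 2.84]. Speed limits (rad/s): [2.79, 2.79, 3.14, 3.14, 3.14, 3.14].

## Interface

Orientations are given as a unit quaternion [x, y, z, w].
In Python, from plant import readout, read_camera, sign_off, ctrl gives the robot as it stands.
- The arm moves only by the tool drive_tool, never from a script. Its argument "steps" is a list of rows, each a list of 5 numbers: the shift along the tool's x, y, z in cm, then the turn about the tool's x in degrees, then the opening, from 0 (shut) to 1 (fully open). A call has 1 to 10 rows; each row shifts and turns the commanded pose from where the row before left it, along the tool's axes as they then stand; what a row does not reach is not made up. A row lasts 1/10 s, in which the tool goes at most 50 mm and 8.59 degrees, less where a joint would pass 70% of its speed; a pose out of reach is approached as far as the arm can. A call is refused whole if a number of a shift passes 5 or a number of a turn 8.59, either way. A call with a gripper value outside its range is refused whole. The fingers move at their own pace and stop on an object; "force" is the grip in N (left out, the last holds). Time passes only in rows, so rows that do not move let the fingers close. It gives the time, the measured TCP pose, the force and the opening at its end, in the units of the state.
- readout.get_state(): the state, without advancing time (a new reading comes with each control period).
- read_camera(name): name is "scene" or "top" or "wrist"; returns a dict with "frame" (480x640x3 uint8, red, green, blue), "vertical_fov" (degrees; the focal length in pixels is half the picture's height over the tangent of half this angle, whatever the lens; pixels are square), "cx", "cy" (the principal point, pixels), "eye" and "orientation" of the camera in the world. Camera axes: x right, y up, looking along -z (the intrinsics and any distortion apply to the point x, -y, -z); pixel columns grow to the right and rows downward; lengths in m; the calibration is good to about 2 mm. A picture is of the moment at which its call begins. There is no depth.
- sign_off(): hands the job in, once; it reports no verdict.
The state is a dict: "time": time; "qpos": joint angles; "dq": joint speeds; "joint_efforts": joint torques, N m; "eef_pos": TCP position; "tcp_rot": TCP orientation; "contact_force": force on the tool from outside, world axes, zero at the start; "wrist_torque": the same for the moment, N m; "opening": opening from 0.0 (shut) to 1.0 (fully open).
Only numpy, scipy, OpenCV 4.12 (cv2) and the standard library are available. Lean on these libraries where they do the work, as an engineer would, in place of code of your own. Each camera call takes 0.05 s, during which the arm holds its last target. There are 200 camera calls.

## Working session

There is one attempt and no reset: what is moved stays moved. The work goes in short steps, Python scripts to look and compute and a tool call to move; the robot and the scene stay as the last step left them, time stands still between calls to the robot, and variables do not carry over. Pictures are saved under pics/ and viewed, about 8 in all and at most 12, crops included, and the job is handed in when it is done.

Besides the shell and the picture viewer there is one more tool, called after "Request:" as a command line: name --pt "numbers of a row" for each row, then --argument value for the rest. drive_tool: Moves the arm, as the interface text tells. Its arguments: {"type":"object","properties":{"steps":{"type":"array","items":{"type":"array","items":{"type":"number"}}},"force":{"type":"number"}},"required":["steps"]}

```bash
mkdir -p pics; ls
python3 - <<'E'
from plant import readout, read_camera, ctrl
import cv2,pickle
print(readout.get_state()); print(ctrl.grasp_offset)
d={}
for n in("scene","top","wrist"):
    c=read_camera(n); d[n]=c; cv2.imwrite(f"pics/{n}0.png",c["frame"][:,:,::-1]); print(n,{k:v for k,v in c.items() if k!="frame"})
pickle.dump(d,open("cam0.pkl","wb"))
E
```

```text
pics
{'time': 0.0, 'qpos': array([-1.29398675e+00,  2.87156298e-01,  1.57814696e+00, -2.33546898e-06,
        1.27859231e+00, -1.50018988e-01]), 'dq': array([-5.18655524e-04,  6.79273648e-04, -3.52246526e-05, -1.12142531e-03,
        9.35702043e-04, -5.12928573e-04]), 'joint_efforts': array([ 1.08120330e-03, -4.05976546e+01, -2.92626590e+01, -8.06388880e-05,
        5.70257631e-03,  2.88924404e-06]), 'eef_pos': array([ 0.27925623, -0.61373409,  0.19576977]), 'tcp_rot': array([-0.69101211, -0.15057642,  0.69111685, -0.14895139]), 'contact_force': array([-0.53074444,  0.11363774,  0.39308663]), 'wrist_torque': array([ 0.00974226,  0.03976051, -0.05991123]), 'opening': 0.9962119516230429}
0.0187
scene {'vertical_fov': 57.41579698383745, 'cx': 318.8804311216378, 'cy': 249.6550732820532, 'eye': array([ 0.94272194, -0.29041162,  0.87449617]), 'orientation': array([0.26941956, 0.14527976, 0.4483548 , 0.8398124 ])}
top {'vertical_fov': 45.50265311736601, 'cx': 316.9768187771164, 'cy': 240.08495527783853, 'eye': array([0.31727003, 0.00264604, 1.40466457]), 'orientation': array([ 0.05745495, -0.0628545 , -0.70348217,  0.70559271])}
wrist {'vertical_fov': 58.731475160525115, 'cx': 321.56872848741506, 'cy': 236.64077113135727, 'eye': array([ 0.34520001, -0.58299166,  0.37269693]), 'orientation': array([-0.12027203,  0.07793725, -0.53569333,  0.83216169])}
```

View pics/top0.png

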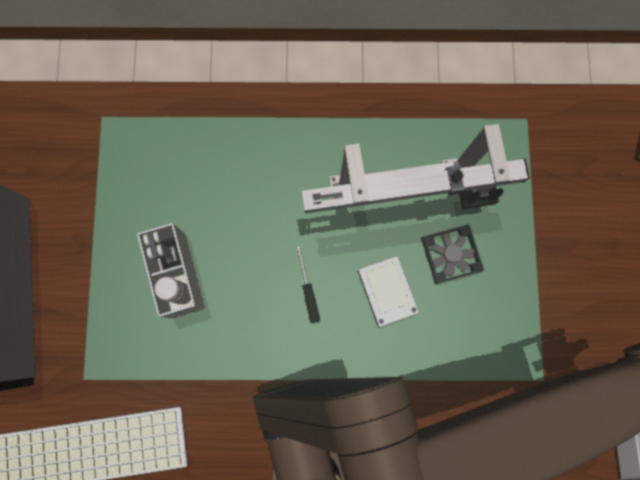

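View pics/scene0.png

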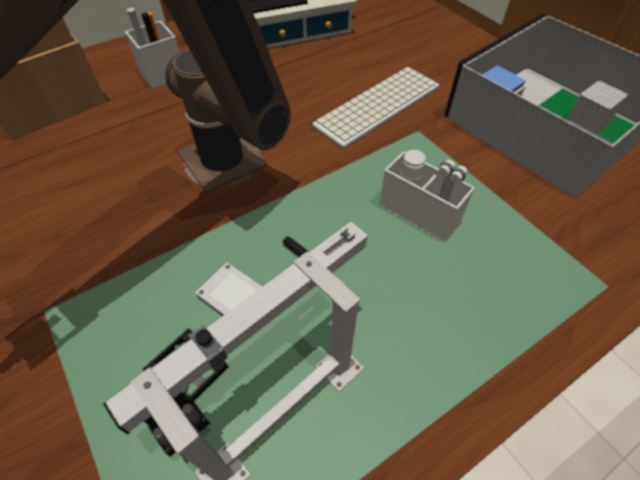

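The top picture shows the box at about (170,270), with the rack in its upper compartment and the can in the lower one. The rail's open end with the gate is at about (305,202), and the rail runs right to (527,170). The scene picture agrees, and the posts are on the far side. The drive only turns about the tool's axis, so I'll check how it behaves at the edge of reach, moving straight up in free air.

Request:
drive_tool --pt "-5 0 0 0 1" --pt "-5 0 0 0 1" --pt "-5 0 0 0 1" --pt "-5 0 0 0 1" --pt "-5 0 0 0 1" --pt "-5 0 0 0 1" --pt "-5 0 0 0 1" --pt "-5 0 0 0 1"

```text
time: 0.95
eef_pos: [0.2793, -0.6139, 0.599]
tcp_rot: [0.691, 0.15, -0.691, 0.15]
contact_force: [-0.4, -0.7, 0.3]
opening: 1.005
```

```bash
cat > h.py <<'E'
import numpy as np, cv2
from scipy.spatial.transform import Rotation as R
def K(c):
    f=240/np.tan(np.radians(c["vertical_fov"]/2)); return f
def ray(c,u,v):
    d=np.array([(u-c["cx"])/K(c),-(v-c["cy"])/K(c),-1.]); return c["eye"],R.from_quat(c["orientation"]).apply(d)
def onz(c,u,v,z):
    e,d=ray(c,u,v); return (e+d*(z-e[2])/d[2]).round(4)
def proj(c,p):
    q=R.from_quat(c["orientation"]).inv().apply(np.asarray(p)-c["eye"]); f=K(c)
    return np.array([c["cx"]+f*q[0]/-q[2], c["cy"]-f*q[1]/-q[2]])
def tri(c1,u1,c2,u2):
    e1,d1=ray(c1,*u1); e2,d2=ray(c2,*u2)
    t,_,_,_=np.linalg.lstsq(np.c_[d1,-d2],e2-e1,rcond=None)
    a,b=e1+d1*t[0],e2+d2*t[1]; return ((a+b)/2).round(4),np.linalg.norm(a-b).round(4)
def st():
    from plant import readout
    s=readout.get_state(); M=R.from_quat(s["tcp_rot"]).as_matrix()
    print("t",round(s["time"],2),"p",s["eef_pos"].round(4),"X",M[:,0].round(3),"Y",M[:,1].round(3),"Z",M[:,2].round(3),"q",s["qpos"].round(3),"F",s["contact_force"].round(1),"op",round(s["opening"],3)); return s
E
python3 - <<'E'
from h import *; import pickle
st()
d=pickle.load(open("cam0.pkl","rb"))
a=cv2.resize(d["top"]["frame"][210:330,120:220],None,fx=4,fy=4,interpolation=2)
b=cv2.resize(d["top"]["frame"][110:230,290:390],None,fx=4,fy=4,interpolation=2)
cv2.imwrite("pics/c1.png",np.hstack([a,b])[:,:,::-1])
a=cv2.resize(d["scene"]["frame"][140:250,370:480],None,fx=4,fy=4,interpolation=2)
b=cv2.resize(d["scene"]["frame"][210:320,280:370],None,fx=4,fy=4,interpolation=2)
cv2.imwrite("pics/c2.png",np.hstack([a,b])[:,:,::-1])
E
```

```text
t 0.95 p [ 0.2793 -0.6139  0.599 ] X [ 0.  0. -1.] Y [ 0.414 -0.91  -0.   ] Z [-0.91  -0.414 -0.   ] q [-1.294  0.318  0.82   0.     2.004 -0.15 ] F [-0.4 -0.7  0.3] op 1.005
```

View pics/c1.png

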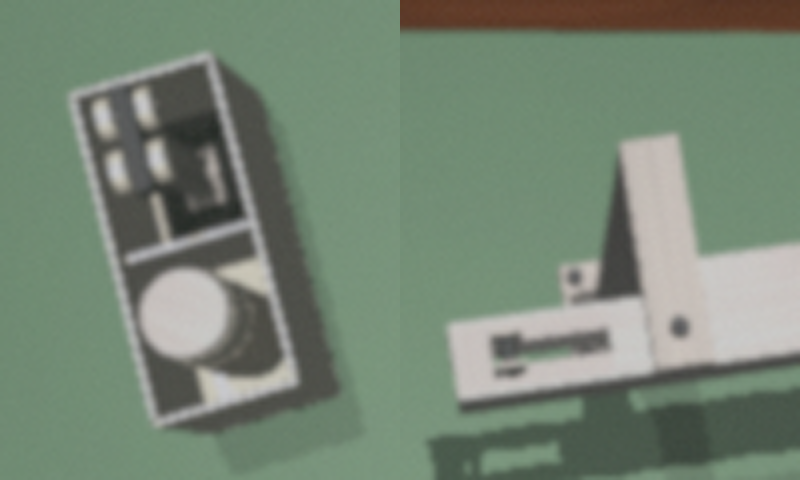

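View pics/c2.png

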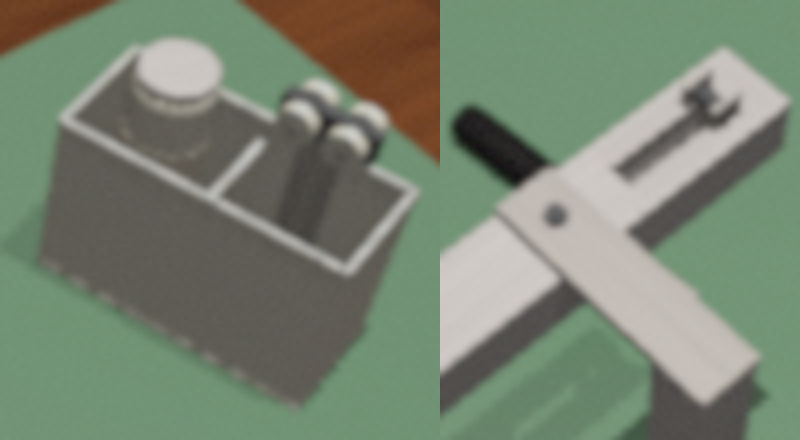

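Crop 1 (top, 4x): the rim corners are at about (72,95), (210,55), (297,385) and (158,425), and the four wheels are centred at about (131,138). The rail's open end runs (448,325) to (458,400). Crop 2 (scene, 4x): the wheels stand above the rim, and the stem and gate lugs are visible. Next I'll compute positions and continue the reach test.

Request:
drive_tool --pt "-5 0 0 0 1" --pt "-5 0 0 0 1" --pt "-5 0 0 0 1" --pt "-5 0 0 0 1" --pt "-5 0 0 0 1" --pt "-5 0 0 0 1"

```text
time: 1.55
eef_pos: [0.2471, -0.544, 0.7856]
tcp_rot: [0.695, 0.132, -0.687, 0.167]
contact_force: [-0.6, 1.4, 0.6]
opening: 1.002
```

Run:
```python
from h import *; import pickle
st()
d=pickle.load(open("cam0.pkl","rb")); T,S=d["top"],d["scene"]
A=lambda x,y:(120+x/4-.4,210+y/4-.4)
P=[onz(T,*A(*p),.13)[:2] for p in [(72,95),(210,55),(297,385),(158,425)]]
P=np.array(P);print("rim",P.tolist(),"c",P.mean(0),"sides",np.linalg.norm(np.diff(P,axis=0),axis=1))
print("wheels",[onz(T,*A(*p),.19)[:2].tolist() for p in [(103,118),(118,170),(145,106),(160,160),(131,138)]])
u=P[1]+P[0]-P[2]-P[3];u/=np.linalg.norm(u);print("box axis",u, "rack exp",P.mean(0)+u*.048)
B=lambda x,y:(290+(x-400)/4-.4,110+y/4-.4)
for p in [B(448,325),B(458,401),(525.5,160.5),(527.5,179)]: print("rail",onz(T,*p,.284))
C=lambda x,y:(280+(x-440)/4-.4,210+y/4-.4)
for p in [C(724,46),C(791,98)]: print("rail scene",onz(S,*p,.284))
D=lambda x,y:(370+x/4-.4,140+y/4-.4)
Q=[onz(S,*D(*p),.13)[:2].tolist() for p in [(138,46),(62,118),(350,270),(417,190)]];print(Q,np.mean(Q,0))
```

```text
t 1.55 p [ 0.2471 -0.544   0.7856] X [ 0.021 -0.045 -0.999] Y [ 0.413 -0.909  0.05 ] Z [-0.91  -0.414 -0.   ] q [-1.319  0.467  0.212  0.014  2.414 -0.164] F [-0.6  1.4  0.6] op 1.002
rim [[0.5505, 0.3984], [0.5738, 0.3216], [0.3879, 0.2652], [0.3658, 0.3409]] c [0.4695   0.331525] sides [0.08025665 0.19426726 0.07886   ]
wheels [[0.527, 0.3624], [0.4988, 0.3529], [0.5337, 0.3403], [0.5043, 0.3308], [0.5162, 0.3469]]
box axis [0.95587376 0.29377772] rack exp [0.51538194 0.34562633]
rail [0.6107 0.0255 0.284 ]
rail [0.5715 0.0202 0.284 ]
rail [ 0.6765 -0.4311  0.284 ]
rail [ 0.6375 -0.4328  0.284 ]
rail scene [0.5698 0.0235 0.284 ]
rail scene [0.6087 0.0303 0.284 ]
[[0.3649, 0.349], [0.3883, 0.2698], [0.573, 0.3278], [0.5498, 0.4037]] [0.469    0.337575]
```

Positions agree to within about 5 mm, with the top camera within about 2 mm of the stated sizes. The reach test is useful: at full stretch the arm trades orientation for reach and the tool tilts outward. I'll see whether the tilt stays and can be built up, since a horizontal tool is needed to hold the stem below the rail.

Request:
drive_tool --pt "-3 4 0 0 1" --pt "-3 4 0 0 1" --pt "-3 4 0 0 1" --pt "-3 4 0 0 1" --pt "-3 4 0 0 1" --pt "-3 4 0 0 1" --pt "-3 4 0 0 1" --pt "-3 4 0 0 1"

```text
time: 2.35
eef_pos: [0.2796, -0.6151, 0.7699]
tcp_rot: [0.703, 0.073, -0.67, 0.225]
contact_force: [0.5, -0.3, 0.6]
opening: 1.007
```

```bash
python3 -c "from h import *;st()"
```

```text
t 2.35 p [ 0.2796 -0.6151  0.7699] X [ 0.09  -0.198 -0.976] Y [ 0.404 -0.888  0.218] Z [-0.91  -0.414  0.   ] q [-1.309  0.505  0.211  0.045  2.209 -0.135] F [ 0.5 -0.3  0.6] op 1.007
```

Request:
drive_tool --pt "5 0 0 0 1" --pt "5 0 0 0 1" --pt "5 0 0 0 1" --pt "5 0 0 0 1"

```text
time: 2.75
eef_pos: [0.2965, -0.6522, 0.5904]
tcp_rot: [0.703, 0.073, -0.67, 0.225]
contact_force: [0.2, -0.7, 0.5]
opening: 1.0
```

```bash
python3 -c "from h import *;st()"
```

```text
t 2.75 p [ 0.2965 -0.6522  0.5904] X [ 0.09  -0.199 -0.976] Y [ 0.404 -0.888  0.219] Z [-0.91  -0.414  0.   ] q [-1.299  0.248  0.935  0.034  1.741 -0.145] F [ 0.2 -0.7  0.5] op 1.0
```

The tilt builds at about 1.2° per row and stays, so the stem can be gripped horizontally later. For the pinch I want the tool straight down again, so I'll undo the tilt by pushing inward at the inner reach limit.

Request:
drive_tool --pt "0 -5 0 0 1" --pt "0 -5 0 0 1" --pt "0 -5 0 0 1" --pt "0 -5 0 0 1" --pt "0 -5 0 0 1" --pt "0 -5 0 0 1" --pt "0 -5 0 0 1" --pt "0 -5 0 0 1"

```text
time: 3.55
eef_pos: [0.1345, -0.295, 0.5049]
tcp_rot: [0.703, 0.073, -0.671, 0.225]
contact_force: [0.5, -0.6, 1.3]
opening: 0.999
```

```bash
python3 -c "from h import *;st()"
```

```text
t 3.55 p [ 0.1345 -0.295   0.5049] X [ 0.09  -0.199 -0.976] Y [ 0.405 -0.888  0.218] Z [-0.91  -0.415  0.001] q [-1.537 -0.719  1.882  0.085  1.773 -0.368] F [ 0.5 -0.6  1.3] op 0.999
```

Request:
drive_tool --pt "0 -4 0 0 1" --pt "0 -4 0 0 1" --pt "0 -4 0 0 1" --pt "0 -4 0 0 1" --pt "0 -4 0 0 1" --pt "0 -4 0 0 1"

```text
time: 4.15
eef_pos: [0.0901, -0.1995, 0.5185]
tcp_rot: [0.699, 0.105, -0.68, 0.194]
contact_force: [-0.4, -0.9, -0.3]
opening: 0.998
```

```bash
python3 -c "from h import *;st()"
```

```text
t 4.15 p [ 0.0901 -0.1995  0.5185] X [ 0.052 -0.116 -0.992] Y [ 0.41  -0.903  0.128] Z [-0.91  -0.414  0.   ] q [-1.731 -0.896  1.915  0.078  2.014 -0.55 ] F [-0.4 -0.9 -0.3] op 0.998
```

Request:
drive_tool --pt "0 -4 0 0 1" --pt "0 -4 0 0 1" --pt "0 -4 0 0 1" --pt "0 -4 0 0 1" --pt "0 -4 0 0 1"

```text
time: 4.65
eef_pos: [0.0648, -0.1465, 0.577]
tcp_rot: [0.693, 0.139, -0.689, 0.161]
contact_force: [-0.9, 0.5, 0.6]
opening: 0.999
```

```bash
python3 -c "from h import *;st()"
```

```text
t 4.65 p [ 0.0648 -0.1465  0.577 ] X [ 0.013 -0.029 -0.999] Y [ 0.414 -0.91   0.032] Z [-0.91  -0.415  0.   ] q [-1.885 -0.896  1.788  0.027  2.226 -0.725] F [-0.9  0.5  0.6] op 0.999
```

Request:
drive_tool --pt "0 -4 0 0 1" --pt "0 -3 0 0 1" --pt "0 0 -4 0 1" --pt "0 0 -5 7.4 1" --pt "0 0 -5 0 1" --pt "0 0 -5 0 1" --pt "0 0 -5 0 1" --pt "0 0 -5 0 1" --pt "0 -3 -4 0 1" --pt "0 -3 -4 0 1"

```text
time: 5.65
eef_pos: [0.2479, -0.0074, 0.6036]
tcp_rot: [0.696, 0.131, -0.694, 0.132]
contact_force: [0.5, -0.5, -0.5]
opening: 0.998
```

```bash
python3 -c "from h import *;st()"
```

```text
t 5.65 p [ 0.2479 -0.0074  0.6036] X [ 0.003 -0.    -1.   ] Y [ 0.366 -0.931  0.001] Z [-0.931 -0.366 -0.003] q [-4.500e-01 -6.460e-01  1.644e+00  1.000e-03  2.141e+00  7.460e-01] F [ 0.5 -0.5 -0.5] op 0.998
```

Request:
drive_tool --pt "0 -2.6 -3.6 4.4 1" --pt "2 -2.6 -3.6 0 1" --pt "2 -2.6 -3.6 0 1" --pt "2 -2.6 -3.6 0 1" --pt "2 -2.6 -3.6 0 1" --pt "2 -2.6 -3.6 0 1" --pt "2 -2.6 -3.6 0 1" --pt "2 -2.6 -3.6 0 1" --pt "2 -2.6 -3.6 0 1" --pt "2 -2.6 -3.6 0 1"

```text
time: 6.65
eef_pos: [0.5062, 0.3458, 0.424]
tcp_rot: [0.7, 0.11, -0.697, 0.109]
contact_force: [0.9, 0.4, 0.5]
opening: 1.001
```

Run:
```python
from h import *;from plant import read_camera;import pickle
st(); c=read_camera("wrist"); pickle.dump(c,open("w1.pkl","wb")); cv2.imwrite("pics/w1.png",c["frame"][:,:,::-1]); print(c["eye"],R.from_quat(c["orientation"]).as_matrix()[:,2]); print(proj(c,(.516,.348,.194)))
```

```text
t 6.65 p [0.5062 0.3458 0.424 ] X [ 0.003  0.002 -1.   ] Y [ 0.305 -0.952 -0.   ] Z [-0.952 -0.305 -0.004] q [0.434 0.071 1.42  0.    1.647 1.694] F [0.9 0.4 0.5] op 1.001
[0.5744006  0.36887957 0.60110629] [0.26655054 0.08625    0.95995403]
[323.38526156 179.63835412]
```

View pics/w1.png

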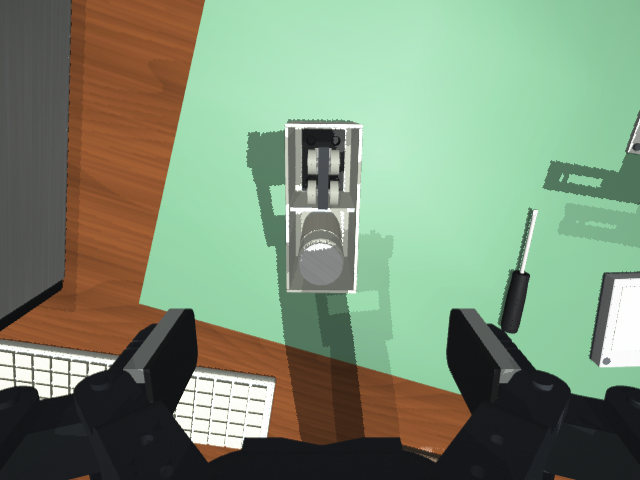

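The wrist picture shows the rack straight ahead: wheels at about (312..336, 160..190), centre at about (324,178) against (323,180) predicted. The jaw direction matches the box. Descending to pinch the wheels.

Request:
drive_tool --pt "4.4 0.1 -1.0 0.7 1" --pt "4.4 0 0 0 1" --pt "4.4 0 0 0 1" --pt "4.4 0 0 0 1" --pt "4.4 0 0 0 1" --pt "3 0 0 0 1" --pt "1.4 0 0 0 1" --pt "0 0 0 0 0" --pt "0 0 0 0 0" --pt "0 0 0 0 0" --force 50

```text
time: 7.7
eef_pos: [0.5172, 0.3471, 0.1635]
tcp_rot: [0.702, 0.106, -0.697, 0.104]
contact_force: [-0.0, 0.3, -0.3]
opening: 0.514
```

Request:
drive_tool --pt "0 0 0 0 0" --pt "0 0 0 0 0" --pt "0 0 0 0 0" --pt "0 0 0 0 0"

```text
time: 8.1
eef_pos: [0.5156, 0.3464, 0.1606]
tcp_rot: [0.7, 0.105, -0.699, 0.105]
contact_force: [-0.2, -0.1, -0.6]
opening: -0.003
```

```bash
python3 -c "from h import *;st()"
```

```text
t 8.1 p [0.5156 0.3464 0.1606] X [ 0.002  0.001 -1.   ] Y [ 0.293 -0.956 -0.   ] Z [-0.956 -0.293 -0.002] q [0.428 0.2   1.749 0.    1.191 1.701] F [-0.2 -0.1 -0.6] op -0.003
```

The fingers shut fully with nothing between them. I'll look before doing anything else.

Run:
```python
from h import *;from plant import read_camera;import pickle
d={n:read_camera(n) for n in("scene","wrist","top")}; pickle.dump(d,open("w2.pkl","wb"))
a=cv2.resize(d["scene"]["frame"][100:250,360:510],(400,400),interpolation=2)
b=cv2.resize(d["wrist"]["frame"][90:480,125:515],(400,400))
cv2.imwrite("pics/w2.png",np.hstack([a,b])[:,:,::-1])
```

```text
(no output)
```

View pics/w2.png

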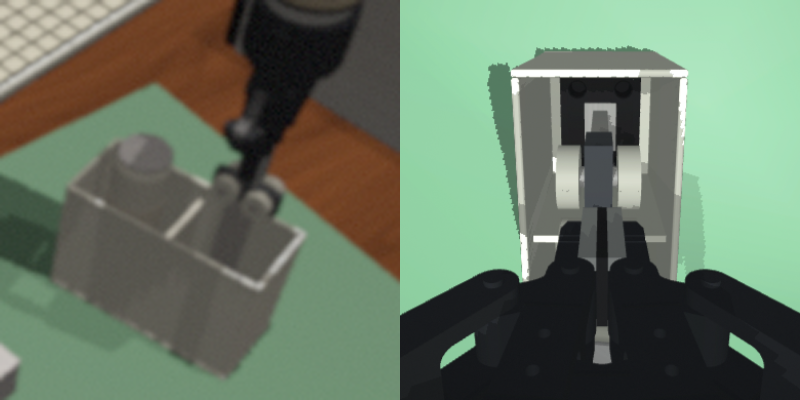

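Run:
```python
from h import *;import pickle
d=pickle.load(open("w2.pkl","rb"));c=d["wrist"];w1=pickle.load(open("w1.pkl","rb"))
g=lambda x,y:((x-400)/1.0256+125,90+y/1.0256)
for n,p in dict(pairtop=g(598,150),pairbot=g(598,206),platefront=g(598,133),padedge=g(598,208),rimL=g(514,70),rimR=g(688,72)).items(): print(n,np.round(p),onz(c,*p,.194),onz(c,*p,.18),onz(c,*p,.13))
print("tcp proj",proj(c,(.5156,.3464,.1606)))
print("w1: front pair",onz(w1,324,160,.190),"rear",onz(w1,323,190,.19), "rim",[onz(w1,*p,.13) for p in((287,123),(361,125),(356,291),(287,291),(324,209))])
for y in (-27,-15,-3,3,15,27): print(y,proj(w1,np.array([.516,.348,.19])+y/1e3*np.array([.956,.293,0])).round(0))
f=w1["frame"][100:230,280:370]; cv2.imwrite("pics/w1z.png",cv2.resize(f,None,fx=4.6,fy=4.6,interpolation=2)[:,:,::-1])
```

```text
pairtop [318. 236.] [0.5439 0.3574 0.194 ] [0.54   0.3562 0.18  ] [0.5258 0.3523 0.13  ]
pairbot [318. 291.] [0.5241 0.3513 0.194 ] [0.5182 0.3496 0.18  ] [0.4972 0.3436 0.13  ]
platefront [318. 220.] [0.5496 0.3591 0.194 ] [0.5462 0.3582 0.18  ] [0.5341 0.3548 0.13  ]
padedge [318. 293.] [0.5234 0.3511 0.194 ] [0.5174 0.3494 0.18  ] [0.4961 0.3433 0.13  ]
rimL [236. 158.] [0.5618 0.3912 0.194 ] [0.5596 0.3935 0.18  ] [0.5517 0.4013 0.13  ]
rimR [406. 160.] [0.5777 0.3371 0.194 ] [0.5771 0.334  0.18  ] [0.5747 0.323  0.13  ]
tcp proj [323.59399841 280.3886081 ]
w1: front pair [0.5335 0.353  0.19  ] rear [0.5057 0.3451 0.19  ] rim [array([0.5527, 0.4003, 0.13  ]), array([0.5748, 0.3244, 0.13  ]), array([0.3917, 0.2667, 0.13  ]), array([0.3665, 0.3452, 0.13  ]), array([0.4754, 0.3339, 0.13  ])]
-27 [323. 206.]
-15 [323. 194.]
-3 [323. 182.]
3 [323. 176.]
15 [324. 163.]
27 [324. 151.]
```

View pics/w1z.png

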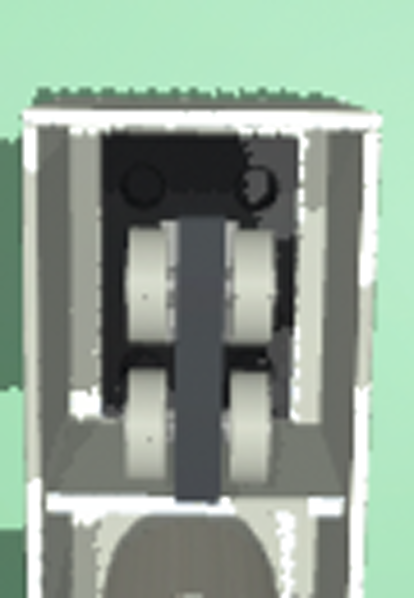

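The zoom of the earlier wrist picture puts the trolley centre at about (0.518, 0.349), so the rack has not moved. I'll check where the fingertips really are with the scene camera.

Run:
```python
from h import *;import pickle
d=pickle.load(open("w2.pkl","rb"));c=d["scene"]
q=lambda p:((proj(c,p)-[360,100])*2.6667).round(0)
t=np.array([.5156,.3464,.1606]); print("tcp",q(t),"tcp+30",q(t+[0,0,.03]),"+60",q(t+[0,0,.06]),"body",q(t+[0,0,.073]))
r=np.array([.517,.348,.182]);yy=np.array([.956,.293,0]);xx=np.array([.293,-.956,0])
print("near wheels",q(r+xx*.015+yy*.015),q(r+xx*.015-yy*.015),"top",q(r+[0,0,.012]))
f=c["frame"][120:200,420:490]; a=cv2.resize(f,None,fx=7,fy=7,interpolation=2)
g=(lambda p:tuple(int(v) for v in (proj(c,p)-[420,120])*7))
cv2.circle(a,g(t),4,(255,0,0),-1); cv2.circle(a,g(t+[0,0,.04]),4,(0,255,0),-1)
cv2.imwrite("pics/s2.png",a[:,:,::-1])
```

```text
tcp [236. 210.] tcp+30 [245. 184.] +60 [254. 157.] body [258. 145.]
near wheels [252. 210.] [220. 194.] top [248. 182.]
```

View pics/s2.png

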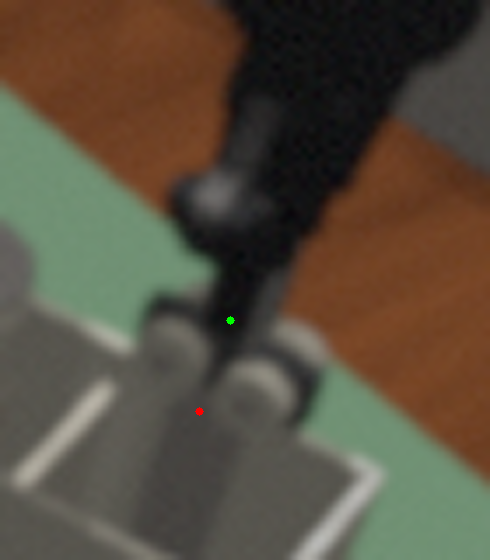

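The finger appears to sit right at the trolley between the near wheels, so the reading and the picture disagree. A small lift will show whether the rack follows.

Request:
drive_tool --pt "-1 0 0 0 0" --pt "-1 0 0 0 0" --pt "-1 0 0 0 0" --pt "0 0 0 0 0"

```text
time: 8.65
eef_pos: [0.5169, 0.347, 0.1935]
tcp_rot: [0.702, 0.106, -0.697, 0.104]
contact_force: [0.4, -0.0, 1.0]
opening: 0.003
```

Run:
```python
from h import *;from plant import read_camera;import pickle
st(); d={n:read_camera(n) for n in("scene","wrist")}; pickle.dump(d,open("w3.pkl","wb"))
a=cv2.resize(d["scene"]["frame"][100:200,410:510],(400,400),interpolation=2)
b=cv2.resize(d["wrist"]["frame"][90:480,125:515],(400,400))
cv2.imwrite("pics/w3.png",np.hstack([a,b])[:,:,::-1])
```

```text
t 8.65 p [0.5169 0.347  0.1935] X [ 0.006  0.003 -1.   ] Y [ 0.293 -0.956 -0.001] Z [-0.956 -0.293 -0.007] q [0.428 0.171 1.72  0.    1.244 1.701] F [ 0.4 -0.   1. ] op 0.003
```

View pics/w3.png

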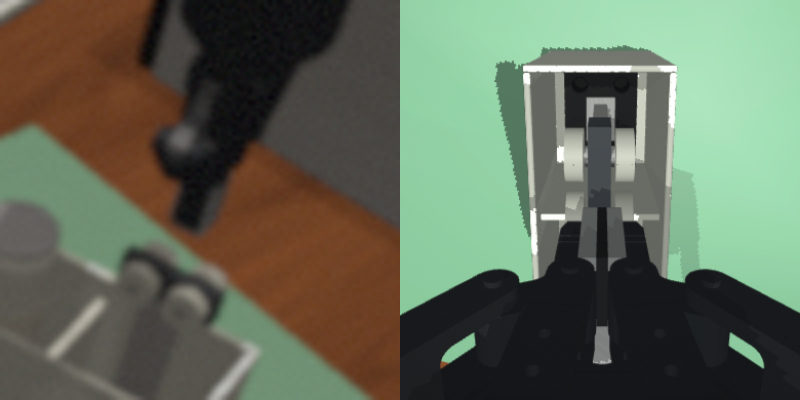

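The scene crop shows the fingertips about 25 mm above the trolley at a reported TCP height of 0.1935. The wrist crop shows the shut pad tips at (600,208) in both pictures, so they were never hidden. The real tips therefore end about 30 mm short of the reported TCP, and the pads shut just above the wheels. I'll open, go to a TCP height of about 0.140 and close again. That still clears the rim and the can either way.

Request:
drive_tool --pt "0 0 0 0 1" --pt "0 0 0 0 1" --pt "0 0 0 0 1" --pt "0 0 0 0 1" --pt "0 0 0 0 1" --pt "0 0 0 0 1" --pt "2 0 -0.1 0 1" --pt "2 0 0 0 1" --pt "1.4 0 0 0 1" --pt "0 0 0 0 1"

```text
time: 9.75
eef_pos: [0.5148, 0.3458, 0.1333]
tcp_rot: [-0.698, -0.105, 0.701, -0.105]
contact_force: [-1.3, -0.2, -0.3]
opening: 0.998
```

Request:
drive_tool --pt "0 0 0 0 0" --pt "0 0 0 0 0" --pt "0 0 0 0 0" --pt "0 0 0 0 0" --pt "0 0 0 0 0" --pt "0 0 0 0 0" --pt "0 0 0 0 0" --force 50

```text
time: 10.45
eef_pos: [0.5171, 0.3472, 0.1376]
tcp_rot: [0.701, 0.105, -0.698, 0.104]
contact_force: [-0.5, 0.7, 5.3]
opening: 0.338
```

```bash
python3 -c "from h import *;st()"
```

```text
t 10.45 p [0.5171 0.3472 0.1376] X [ 0.003  0.002 -1.   ] Y [ 0.293 -0.956 -0.001] Z [-0.956 -0.293 -0.004] q [4.280e-01 2.240e-01 1.764e+00 1.000e-03 1.149e+00 1.701e+00] F [-0.5  0.7  5.3] op 0.338
```

The pinch holds: opening 0.338 is about 29 mm and the wheels are 30 mm. Before lifting, I'll fit a kinematic model to my logged poses. I need to know where a horizontal grip on the stem is reachable, and how the wrist gets there.

```bash
cat > kin.py <<'E'
import numpy as np
from scipy.optimize import least_squares
from scipy.spatial.transform import Rotation as R
D=[([-1.294,.28716,1.57815,0,1.27859,-.15],[.27926,-.61373,.19577]),
([-1.294,.318,.820,0,2.004,-.15],[.2793,-.6139,.599]),
([-1.319,.467,.212,.014,2.414,-.164],[.2471,-.544,.7856]),
([-1.309,.505,.211,.045,2.209,-.135],[.2796,-.6151,.7699]),
([-1.299,.248,.935,.034,1.741,-.145],[.2965,-.6522,.5904]),
([-1.537,-.719,1.882,.085,1.773,-.368],[.1345,-.295,.5049]),
([-1.731,-.896,1.915,.078,2.014,-.55],[.0901,-.1995,.5185]),
([-.45,-.646,1.644,.001,2.141,.746],[.2479,-.0074,.6036]),
([.434,.071,1.420,0,1.647,1.694],[.5062,.3458,.424]),
([.428,.2,1.749,0,1.191,1.701],[.5156,.3464,.1606]),
([.428,.224,1.764,.001,1.149,1.701],[.5171,.3472,.1376])]
LO=np.array([-2.77,-.9,.21,-1.53,.24,-2.84]);HI=np.array([2.77,2.22,2.48,4.67,2.81,2.84])
ry=lambda a:R.from_euler("y",a); rz=lambda a:R.from_euler("z",a)
def fk(q,P,full=False):
    a1,d,h,L1,e,L2,Lt,r0=P
    r1=rz(q[0]); p=r1.apply([a1,d,h]); r2=r1*ry(q[1]); el=p+r2.apply([0,0,L1]); r3=r2*ry(q[2])
    w=el+r3.apply([e,0,L2]); r4=r3*rz(q[3])*ry(q[4]); t=w+r4.apply([0,0,Lt]); rt=r4*rz(q[5]+r0)
    M=rt.as_matrix(); M=np.c_[M[:,2],M[:,0],M[:,1]]   # X along fingers
    return (t,M,el,w) if full else (t,M)
def fit():
    f=lambda P:np.concatenate([fk(q,np.r_[P,0])[0]-p for q,p in D])
    return least_squares(f,[0,.1,.3,.4,0,.4,.25])
s=fit(); P=np.r_[s.x,0]
M=fk(D[0][0],P)[1]; yt=np.array([.414,-.91,0]); P[7]=np.arctan2(yt@M[:,2],yt@M[:,1])
if __name__=="__main__":
    print(P.round(4),np.abs(s.fun).max()); print(fk(D[9][0],P)[1].round(3), fk(D[5][0],P)[1].round(3))
    def ik(p,X,Y,q0):
        g=lambda q:np.r_[(fk(q,P)[0]-p)*5,fk(q,P)[1][:,0]-X,fk(q,P)[1][:,1]-Y]
        return least_squares(g,q0,bounds=(LO,HI))
    X=np.array([.99,.144,0]);
    rng=np.random.default_rng(0)
    for sy in (1,-1):
      Y=sy*np.array([-.144,.99,0])
      for p in ([.62,.20,.095],[.62,.10,.095],[.61,.10,.182],[.61,.05,.182],[.635,-.2,.182],[.62,.1,.45]):
        S=set()
        for k in range(14):
            r=ik(np.array(p),X,Y,rng.uniform(LO,HI))
            if r.cost<1e-8: S.add(tuple(r.x.round(2)))
        print(sy,p,[(x,fk(x,P,True)[2].round(2).tolist(),fk(x,P,True)[3].round(2).tolist()) for x in S])
E
timeout 200 python3 kin.py
```

```text
[-2.0000e-04  1.0090e-01  2.4040e-01  4.4310e-01  2.0700e-02  5.7270e-01
  2.8360e-01  3.1414e+00] 0.00039223709665670015
[[ 0.001  0.294 -0.956]
 [ 0.001 -0.956 -0.294]
 [-1.    -0.    -0.002]] [[ 0.09   0.405 -0.91 ]
 [-0.2   -0.888 -0.415]
 [-0.976  0.219  0.001]]
1 [0.62, 0.2, 0.095] []
1 [0.62, 0.1, 0.095] []
1 [0.61, 0.1, 0.182] []
1 [0.61, 0.05, 0.182] []
1 [0.635, -0.2, 0.182] []
1 [0.62, 0.1, 0.45] []
-1 [0.62, 0.2, 0.095] []
-1 [0.62, 0.1, 0.095] []
-1 [0.61, 0.1, 0.182] []
-1 [0.61, 0.05, 0.182] []
-1 [0.635, -0.2, 0.182] []
-1 [0.62, 0.1, 0.45] []
```

```bash
cat > a.py <<'E'
from kin import *
def ik(p,X,Y,q0):
    g=lambda q:np.r_[(fk(q,P)[0]-p)*5,fk(q,P)[1][:,0]-X,fk(q,P)[1][:,1]-Y]
    return least_squares(g,q0,bounds=(LO,HI),max_nfev=200)
if __name__=="__main__":
    rng=np.random.default_rng(0); a=np.radians(8.3)
    for tilt in (0,20,40):
      c=np.cos(np.radians(tilt));X=np.array([c*np.cos(a),c*np.sin(a),-np.sin(np.radians(tilt))])
      for sy in (1,-1):
        Y=sy*np.array([-np.sin(a),np.cos(a),0])
        for p in ([.61,.10,.095],[.61,.05,.182],[.635,-.2,.182]):
          S={}
          for k in range(12):
            r=ik(np.array(p),X,Y,rng.uniform(LO,HI))
            if r.cost<1e-7: S[tuple(r.x.round(1))]=r.x
          print(tilt,sy,p,[(v.round(2).tolist(),"el",fk(v,P,True)[2].round(2).tolist(),"w",fk(v,P,True)[3].round(2).tolist()) for v in S.values()])
E
timeout 300 python3 a.py
```

```text
0 1 [0.61, 0.1, 0.095] [([-0.13, 0.4, 2.45, 2.86, 1.29, 1.65], 'el', [0.18, 0.08, 0.65], 'w', [0.33, 0.06, 0.09])]
0 1 [0.61, 0.05, 0.182] []
0 1 [0.635, -0.2, 0.182] [([-0.83, 0.26, 2.29, 2.08, 1.25, 2.08], 'el', [0.15, -0.02, 0.67], 'w', [0.35, -0.24, 0.18])]
0 -1 [0.61, 0.1, 0.095] [([-0.13, 0.4, 2.45, 2.86, 1.29, -1.49], 'el', [0.18, 0.08, 0.65], 'w', [0.33, 0.06, 0.1])]
0 -1 [0.61, 0.05, 0.182] []
0 -1 [0.635, -0.2, 0.182] [([-0.83, 0.26, 2.29, 2.08, 1.25, -1.06], 'el', [0.15, -0.02, 0.67], 'w', [0.35, -0.24, 0.18])]
20 1 [0.61, 0.1, 0.095] [([-0.12, 0.09, 2.47, 2.74, 0.67, 1.8], 'el', [0.05, 0.1, 0.68], 'w', [0.35, 0.06, 0.19])]
20 1 [0.61, 0.05, 0.182] []
20 1 [0.635, -0.2, 0.182] [([-0.8, 0.05, 2.26, 1.73, 0.88, 2.45], 'el', [0.09, 0.05, 0.68], 'w', [0.37, -0.24, 0.28])]
20 -1 [0.61, 0.1, 0.095] [([-0.12, 0.09, 2.47, 2.74, 0.67, -1.34], 'el', [0.05, 0.1, 0.68], 'w', [0.35, 0.06, 0.19])]
20 -1 [0.61, 0.05, 0.182] []
20 -1 [0.635, -0.2, 0.182] [([-0.8, 0.05, 2.26, 1.73, 0.88, -0.69], 'el', [0.09, 0.05, 0.68], 'w', [0.37, -0.24, 0.28])]
40 1 [0.61, 0.1, 0.095] []
40 1 [0.61, 0.05, 0.182] [([-0.21, -0.23, 2.33, 0.95, 0.33, -2.73], 'el', [-0.08, 0.12, 0.67], 'w', [0.4, 0.02, 0.36])]
40 1 [0.635, -0.2, 0.182] []
40 -1 [0.61, 0.1, 0.095] []
40 -1 [0.61, 0.05, 0.182] [([-0.21, -0.23, 2.33, 0.95, 0.33, 0.41], 'el', [-0.08, 0.12, 0.67], 'w', [0.4, 0.02, 0.36])]
40 -1 [0.635, -0.2, 0.182] [([-0.72, -0.02, 2.14, 1.12, 0.7, -0.07], 'el', [0.06, 0.08, 0.68], 'w', [0.42, -0.23, 0.36])]
```

```bash
cat > b.py <<'E'
from a import *
a=np.radians(8.3); ex=np.array([np.cos(a),np.sin(a),0]); ey=np.array([-np.sin(a),np.cos(a),0])
rng=np.random.default_rng(1); m=np.array([.591,.023,0])
for t in (35,42,48,54):
  c,s=np.cos(np.radians(t)),np.sin(np.radians(t)); X=c*ex-s*np.array([0,0,1])
  pts=dict(s1=m+ey*.09+[0,0,.065],s2=m+ey*.09+ex*.08+[0,0,.065],s3=m+ey*.14+ex*.08+[0,0,.065],mo=m+ey*.05+[0,0,.155],mid=m-ey*.1+[0,0,.155],end=m-ey*.26+[0,0,.155])
  for sy in (1,-1):
    for n,g in pts.items():
      p=g+X*.052; best=None
      for k in range(8):
        q0=np.array([-.3,0,2.2,.8,.6,rng.uniform(-2.5,2.5)])+rng.normal(0,.3,6); r=ik(p,X,sy*ey,np.clip(q0,LO+.01,HI-.01))
        if best is None or r.cost<best.cost: best=r
      mg=np.minimum(best.x-LO,HI-best.x)
      print(t,sy,n,p.round(3),best.x.round(2),"ok" if best.cost<1e-6 else "NO","margin %.2f j%d"%(mg.min(),mg.argmin()+1))
E
timeout 300 python3 b.py
```

```text
35 1 s1 [0.62  0.118 0.035] [-0.08  0.09  2.26  1.14  0.24 -2.84] NO margin 0.00 j5
35 1 s2 [0.699 0.13  0.035] [-0.01  0.31  2.17  2.73  0.32  1.88] ok margin 0.08 j5
35 1 s3 [0.692 0.179 0.035] [0.1  0.32 2.16 3.   0.3  1.67] ok margin 0.06 j5
35 1 mo [0.626 0.079 0.125] [-0.14 -0.07  2.36  1.94  0.25  2.59] ok margin 0.01 j5
35 1 mid [ 0.648 -0.07   0.125] [-0.48  0.01  2.29  1.6   0.5   2.72] ok margin 0.12 j6
35 1 end [ 0.671 -0.228  0.125] [-0.73  0.18  2.09  1.42  0.69  2.73] ok margin 0.11 j6
35 -1 s1 [0.62  0.118 0.035] [-0.04  0.17  2.36  2.71  0.37 -1.27] ok margin 0.12 j3
35 -1 s2 [0.699 0.13  0.035] [-0.01  0.31  2.17  2.73  0.32 -1.26] ok margin 0.08 j5
35 -1 s3 [0.692 0.179 0.035] [ 0.1   0.32  2.16  3.    0.3  -1.47] ok margin 0.06 j5
35 -1 mo [0.626 0.079 0.125] [-0.14 -0.07  2.36  1.94  0.25 -0.55] ok margin 0.01 j5
35 -1 mid [ 0.648 -0.07   0.125] [-0.48  0.01  2.29  1.6   0.5  -0.42] ok margin 0.19 j3
35 -1 end [ 0.671 -0.228  0.125] [-0.73  0.18  2.09  1.42  0.69 -0.41] ok margin 0.39 j3
42 1 s1 [0.616 0.118 0.03 ] [-0.04  0.15  2.33  2.48  0.24  2.1 ] NO margin 
[... 2289 characters left out ...]
 ok margin 0.15 j5
54 1 mid [ 0.636 -0.072  0.113] [-0.41  0.02  2.15  0.68  0.52 -2.65] ok margin 0.19 j6
54 1 end [ 0.659 -0.23   0.113] [-0.65  0.18  1.96  0.7   0.67 -2.84] NO margin 0.00 j6
54 -1 s1 [0.608 0.116 0.023] [-0.03  0.13  2.22  0.47  0.24  0.97] NO margin 0.00 j5
54 -1 s2 [0.687 0.128 0.023] [0.   0.29 2.03 0.37 0.24 1.09] NO margin 0.00 j5
54 -1 s3 [0.68  0.177 0.023] [0.1  0.3  2.02 0.11 0.24 1.42] NO margin 0.00 j5
54 -1 mo [0.614 0.077 0.113] [-0.11 -0.04  2.22  0.4   0.39  0.99] ok margin 0.15 j5
54 -1 mid [ 0.636 -0.072  0.113] [-0.41  0.02  2.15  0.68  0.52  0.49] ok margin 0.28 j5
54 -1 end [ 0.659 -0.23   0.113] [-0.66  0.18  1.97  0.76  0.66  0.24] ok margin 0.42 j5
```

```bash
cat > c.py <<'E'
from a import *
a=np.radians(8.3); ex=np.array([np.cos(a),np.sin(a),0]); ey=np.array([-np.sin(a),np.cos(a),0])
rng=np.random.default_rng(1); m=np.array([.591,.023,0])
for t in (50,54):
  c,s=np.cos(np.radians(t)),np.sin(np.radians(t)); X=c*ex-s*np.array([0,0,1])
  for y in (.06,.12,.18,.25,.32,-.25,-.35):
    o=[]
    for x in (.45,.55,.62,.7,.78,.85):
      best=None
      for k in range(3):
        q0=np.array([np.arctan2(y,x)-.2,0.2,2.0,.4,.5,.5])+rng.normal(0,.2,6); r=ik(np.array([x,y,.058])+X*.052,X,-ey,np.clip(q0,LO+.01,HI-.01))
        if best is None or r.cost<best.cost: best=r
      o.append("%s q4 %.1f q5 %.2f"%("ok" if best.cost<1e-6 else "--",best.x[3],best.x[4]))
    print(t,y,o)
E
timeout 400 python3 c.py
```

```text
50 0.06 ['-- q4 0.7 q5 0.27', '-- q4 1.4 q5 0.24', '-- q4 1.2 q5 0.24', '-- q4 0.9 q5 0.24', '-- q4 0.7 q5 0.24', 'ok q4 0.6 q5 0.27']
50 0.12 ['-- q4 0.5 q5 0.24', '-- q4 0.7 q5 0.24', '-- q4 0.6 q5 0.24', '-- q4 0.5 q5 0.24', '-- q4 0.4 q5 0.24', 'ok q4 0.4 q5 0.25']
50 0.18 ['-- q4 -0.2 q5 0.24', '-- q4 0.0 q5 0.24', '-- q4 0.1 q5 0.24', '-- q4 0.1 q5 0.24', '-- q4 0.2 q5 0.24', '-- q4 0.2 q5 0.24']
50 0.25 ['-- q4 -1.1 q5 0.24', '-- q4 -0.6 q5 0.24', '-- q4 -0.4 q5 0.24', '-- q4 -0.3 q5 0.24', '-- q4 -0.2 q5 0.24', 'ok q4 -0.1 q5 0.25']
50 0.32 ['-- q4 -1.0 q5 0.25', '-- q4 -1.0 q5 0.24', '-- q4 -0.8 q5 0.24', '-- q4 -0.6 q5 0.24', '-- q4 -0.4 q5 0.24', 'ok q4 -0.3 q5 0.29']
50 -0.25 ['ok q4 1.1 q5 0.71', 'ok q4 1.1 q5 0.61', 'ok q4 1.1 q5 0.57', 'ok q4 1.1 q5 0.54', 'ok q4 1.0 q5 0.53', 'ok q4 0.9 q5 0.54']
50 -0.35 ['ok q4 1.0 q5 0.79', 'ok q4 1.1 q5 0.71', 'ok q4 1.0 q5 0.67', 'ok q4 1.0 q5 0.64', 'ok q4 0.9 q5 0.63', 'ok q4 0.8 q5 0.64']
54 0.06 ['-- q4 0.6 q5 0.30', '-- q4 0.9 q5 0.24', '-- q4 0.8 q5 0.24', 'ok q4 0.6 q5 0.25', 'ok q4 0.5 q5 0.29', 'ok q4 0.4 q5 0.35']
54 0.12 ['-- q4 0.4 q5 0.24', '-- q4 0.4 q5 0.24', '-- q4 0.4 q5 0.24', '-- q4 0.4 q5 0.24', 'ok q4 0.3 q5 0.27', 'ok q4 0.3 q5 0.33']
54 0.18 ['-- q4 -0.1 q5 0.24', '-- q4 0.0 q5 0.24', '-- q4 0.1 q5 0.24', '-- q4 0.1 q5 0.24', 'ok q4 0.1 q5 0.26', 'ok q4 0.1 q5 0.33']
54 0.25 ['-- q4 -0.7 q5 0.24', '-- q4 -0.4 q5 0.24', '-- q4 -0.3 q5 0.24', '-- q4 -0.2 q5 0.24', 'ok q4 -0.1 q5 0.28', 'ok q4 -0.1 q5 0.35']
54 0.32 ['-- q4 -1.0 q5 0.27', '-- q4 -0.8 q5 0.24', 'ok q4 -0.6 q5 0.24', 'ok q4 -0.4 q5 0.27', 'ok q4 -0.3 q5 0.32', 'ok q4 -0.2 q5 0.39']
54 -0.25 ['ok q4 1.0 q5 0.68', 'ok q4 1.0 q5 0.60', 'ok q4 1.0 q5 0.56', 'ok q4 0.9 q5 0.55', 'ok q4 0.8 q5 0.55', 'ok q4 0.7 q5 0.58']
54 -0.35 ['ok q4 0.9 q5 0.76', 'ok q4 0.9 q5 0.69', 'ok q4 0.9 q5 0.66', 'ok q4 0.8 q5 0.65', 'ok q4 0.8 q5 0.65', 'ok q4 0.7 q5 0.68']
```

Model fits to 0.4 mm. A fully horizontal tool falls foul of the wrist and elbow ranges, but a tool tilted to about 54° below horizontal, coming from the clear side, can hold the stem low, clear of the rail. It works at the mouth, along the rail, and at a standing spot near (0.83, 0.10). Now lifting.

Request:
drive_tool --pt "-1 0 0 0 0" --pt "-2 0 0 0 0" --pt "-3 0 0 0 0" --pt "-3.5 0 0 0 0" --pt "-3.5 0 0 0 0" --pt "-3 0 0 0 0" --pt "0 0 0 0 0"

```text
time: 11.15
eef_pos: [0.5182, 0.3471, 0.3014]
tcp_rot: [0.703, 0.106, -0.696, 0.104]
contact_force: [1.1, 0.8, -2.2]
opening: 0.338
```

Run:
```python
from h import *;import pickle
from plant import read_camera
st(); T=pickle.load(open("cam0.pkl","rb"))["top"]
for p in [(.83,.10,0),(.85,.06,0),(.80,.14,0)]: print(p,proj(T,p))
```

```text
t 11.15 p [0.5182 0.3471 0.3014] X [ 0.01   0.004 -1.   ] Y [ 0.293 -0.956 -0.001] Z [-0.956 -0.293 -0.011] q [ 0.428  0.108  1.595 -0.     1.428  1.701] F [ 1.1  0.8 -2.2] op 0.338
(0.83, 0.1, 0) [275.25505621 135.95873983]
(0.85, 0.06, 0) [290.90536768 128.6234517 ]
(0.8, 0.14, 0) [259.45055395 147.06851239]
```

Request:
drive_tool --pt "0 2 -1.4 0 0" --pt "0 4.1 -2.84 0 0" --pt "0 4.1 -2.84 0 0" --pt "0 4.1 -2.84 0 0" --pt "0 4.1 -2.84 0 0" --pt "0 4.1 -2.84 0 0" --pt "0 4.1 -2.84 0 0" --pt "0 4.1 -2.84 0 0" --pt "0 2.1 -1.4 0 0" --pt "0 0 0 -4.2 0"

```text
time: 12.15
eef_pos: [0.8306, 0.0944, 0.2887]
tcp_rot: [-0.693, -0.129, 0.698, -0.129]
contact_force: [-1.7, -0.7, -3.8]
opening: 0.335
```

Request:
drive_tool --pt "0 0 0 -8.5 0" --pt "0 0 0 -8.5 0" --pt "0 0 0 -8.5 0" --pt "0 0 0 -8.5 0" --pt "0 0 0 -8.5 0" --pt "0 0 0 -8.5 0" --pt "0 0 0 -8.5 0" --pt "0 0 0 -8.5 0" --pt "0 0 0 -8.5 0" --pt "0 0 0 -0.5 0"

```text
time: 13.15
eef_pos: [0.8284, 0.0993, 0.2916]
tcp_rot: [0.462, 0.536, -0.464, 0.533]
contact_force: [-0.1, -0.1, -3.4]
opening: 0.338
```

```bash
python3 -c "from h import *;st()"
```

```text
t 13.15 p [0.8284 0.0993 0.2916] X [-0.005  0.    -1.   ] Y [ 0.99   0.144 -0.005] Z [ 0.144 -0.99  -0.001] q [-0.002  0.62   0.96   0.     1.567 -0.146] F [-0.1 -0.1 -3.4] op 0.338
```

Request:
drive_tool --pt "3 0 0 0 0" --pt "4 0 0 0 0" --pt "4 0 0 0 0" --pt "2.4 0 0 0 0" --pt "0.8 0 0 0 0" --pt "0.6 0 0 0 0" --pt "0.3 0 0 0 0" --pt "0.2 0 0 0 0" --pt "0.2 0 0 0 0" --pt "0 0 0 0 0"

```text
time: 14.15
eef_pos: [0.83, 0.0996, 0.1428]
tcp_rot: [0.464, 0.534, -0.462, 0.535]
contact_force: [0.5, 0.7, -3.8]
opening: 0.34
```

```bash
python3 -c "from h import *;st()"
```

```text
t 14.15 p [0.83   0.0996 0.1428] X [ 0.003  0.001 -1.   ] Y [0.99  0.144 0.003] Z [ 0.144 -0.99  -0.   ] q [-2.000e-03  6.800e-01  1.136e+00  1.000e-03  1.323e+00 -1.460e-01] F [ 0.5  0.7 -3.8] op 0.34
```

Request:
drive_tool --pt "0.3 0 0 0 0" --pt "0.3 0 0 0 0" --pt "0.2 0 0 0 0" --pt "0 0 0 0 0"

```text
time: 14.55
eef_pos: [0.8297, 0.0995, 0.1338]
tcp_rot: [0.463, 0.534, -0.462, 0.535]
contact_force: [-0.2, -0.1, -2.4]
opening: 0.338
```

Request:
drive_tool --pt "0.2 0 0 0 0" --pt "0 0 0 0 0"

```text
time: 14.75
eef_pos: [0.8301, 0.0993, 0.1337]
tcp_rot: [0.464, 0.534, -0.462, 0.536]
contact_force: [-1.7, -0.9, 3.1]
opening: 0.335
```

The rack bears on the bench (force rose from −3.4 to +3 N). Letting go and rising.

Request:
drive_tool --pt "0 0 0 0 1" --pt "0 0 0 0 1" --pt "0 0 0 0 1" --pt "0 0 0 0 1" --pt "0 0 0 0 1" --pt "0 0 0 0 1" --pt "-2 0 0 0 1" --pt "-4 0 0 0 1" --pt "-5 0 0 0 1" --pt "-5 0 0 0 1"

```text
time: 15.75
eef_pos: [0.829, 0.0995, 0.2948]
tcp_rot: [0.463, 0.534, -0.462, 0.535]
contact_force: [1.0, 0.2, -0.0]
opening: 1.0
```

Run:
```python
from h import *;from plant import read_camera;import pickle
st(); d={n:read_camera(n) for n in("scene","wrist","top")}; pickle.dump(d,open("w4.pkl","wb"))
b=d["wrist"]["frame"]
cv2.imwrite("pics/w4.png",b[:,:,::-1])
print("exp wheels top",proj(d["wrist"],(.83,.0995,.19)))
```

```text
t 15.75 p [0.829  0.0995 0.2948] X [ 0.002  0.001 -1.   ] Y [0.99  0.144 0.002] Z [ 0.144 -0.99  -0.   ] q [-2.000e-03  6.160e-01  9.600e-01  1.000e-03  1.563e+00 -1.460e-01] F [ 1.   0.2 -0. ] op 1.0
exp wheels top [314.84284947 216.3514381 ]
```

View pics/w4.png

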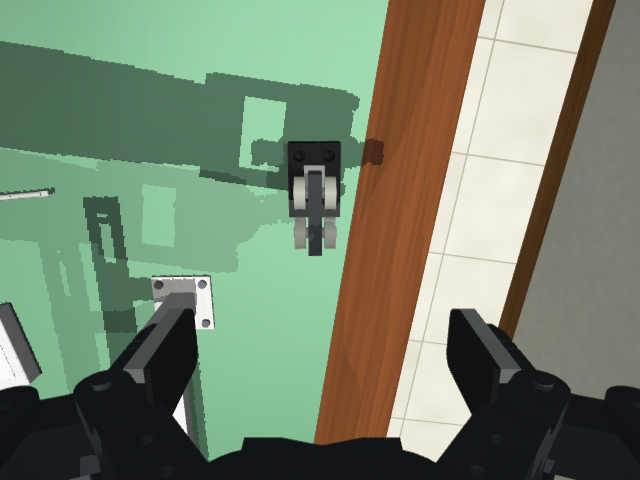

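The rack stands at the predicted place (plate at about (315,212), predicted (315,216)) and is square to the jaws. From the pad gap in this view (195 to 448 px for 85 mm) the open tips end 46 mm short of the reported TCP, and the shut tips about 33 mm short, which explains the first miss. Now rising and building the tilt by pushing outward at full stretch.

Request:
drive_tool --pt "-5 0 0 0 1" --pt "-5 0 0 0 1" --pt "-5 0 0 0 1" --pt "-5 0 0 0 1" --pt "0 4.9 0 0 1" --pt "0 4.9 0 0 1" --pt "0 4.9 0 0 1" --pt "0 4.9 0 0 1" --pt "0 4.9 0 0 1" --pt "0 4.9 0 0 1"

```text
time: 16.9
eef_pos: [0.9378, 0.1188, 0.4034]
tcp_rot: [0.494, 0.505, -0.429, 0.563]
contact_force: [-0.2, 0.3, -0.3]
opening: 0.999
```

Request:
drive_tool --pt "0 4.9 0 0 1" --pt "0 4.9 0 0 1" --pt "0 4.9 0 0 1" --pt "0 4.9 0 0 1" --pt "0 4.9 0 0 1" --pt "0 4.9 0 0 1" --pt "0 4.9 0 0 1" --pt "0 4.9 0 0 1" --pt "0 4.9 0 0 1" --pt "0 4.9 0 0 1"

```text
time: 17.9
eef_pos: [1.0375, 0.1388, 0.3592]
tcp_rot: [0.556, 0.433, -0.351, 0.616]
contact_force: [0.0, 0.2, -0.6]
opening: 1.003
```

```bash
python3 -c "from h import *;st()"
```

```text
t 17.9 p [1.0375 0.1388 0.3592] X [ 0.377  0.049 -0.925] Y [0.915 0.134 0.381] Z [ 0.143 -0.99   0.005] q [ 0.026  1.043  0.212  0.04   1.498 -0.114] F [ 0.   0.2 -0.6] op 1.003
```

Request:
drive_tool --pt "-2 4.5 0 0 1" --pt "-2 4.5 0 0 1" --pt "-2 4.5 0 0 1" --pt "-2 4.5 0 0 1" --pt "-2 4.5 0 0 1" --pt "-2 4.5 0 0 1" --pt "-2 4.5 0 0 1" --pt "-2 4.5 0 0 1"

```text
time: 18.7
eef_pos: [1.0142, 0.1393, 0.5326]
tcp_rot: [0.597, 0.374, -0.288, 0.649]
contact_force: [0.3, -0.2, -0.2]
opening: 1.0
```

```bash
python3 -c "from h import *;st()"
```

```text
t 18.7 p [1.0142 0.1393 0.5326] X [ 0.554  0.073 -0.829] Y [0.82  0.122 0.559] Z [ 0.142 -0.99   0.007] q [ 0.021  0.881  0.21   0.062  1.46  -0.112] F [ 0.3 -0.2 -0.2] op 1.0
```

Request:
drive_tool --pt "-2 4.5 0 0 1" --pt "-3 -3 0 0 1" --pt "0 -3 0 8.5 1" --pt "0 0 0 8.5 1" --pt "0 0 0 8.5 1" --pt "0 0 0 8.5 1" --pt "0 0 0 8.5 1" --pt "0 0 0 8.5 1" --pt "0 0 0 8.5 1" --pt "0 0 0 8.5 1"

```text
time: 19.7
eef_pos: [0.9577, 0.1313, 0.5423]
tcp_rot: [0.864, 0.146, -0.438, 0.202]
contact_force: [0.1, -0.6, 0.4]
opening: 0.998
```

Request:
drive_tool --pt "0 0 0 8.5 1" --pt "0 0 0 8.5 1" --pt "0 0 0 4.6 1"

```text
time: 20.0
eef_pos: [0.9577, 0.1312, 0.5424]
tcp_rot: [0.886, 0.062, -0.458, 0.037]
contact_force: [0.1, -0.2, 0.3]
opening: 1.003
```

```bash
cat > goto.py <<'E'
from h import *; import sys
s=st(); M=R.from_quat(s["tcp_rot"]).as_matrix(); X=M[:,0]
g=np.array([float(v) for v in sys.argv[1:4]]); off=float(sys.argv[4]); back=float(sys.argv[5])
p=g+X*(off-back); d=p-s["eef_pos"]; print("t",np.degrees(np.arcsin(-X[2])).round(1),"az",np.degrees(np.arctan2(X[1],X[0])).round(1),"target",p.round(4),"world d",d.round(4),"tool d cm",(M.T@d*100).round(2))
E
python3 goto.py .8298 .0995 .056 .056 .12
python3 - <<'E'
from h import *
from kin import *
from a import ik
from plant import readout
s=readout.get_state();M=R.from_quat(s["tcp_rot"]).as_matrix();X=M[:,0];Y=np.array([.143,-.99,0]);Y-=X*(X@Y);Y/=np.linalg.norm(Y)
for n,g in dict(pre=np.array([.8298,.0995,.056])-X*.12,st=np.array([.8298,.0995,.056]),mo=np.array([.584,.073,.15]),end=np.array([.629,-.234,.145])).items():
    b=min((ik(g+X*.056,X,Y,np.clip(s["qpos"]*w+(1-w)*np.array([-.2,.1,2.1,.5,.4,.5]),LO+.01,HI-.01)) for w in (0,.3,.7)),key=lambda r:r.cost); print(n,b.x.round(2),b.cost)
E
```

```text
t 20.0 p [0.9577 0.1312 0.5424] X [ 0.573  0.076 -0.816] Y [ 0.144 -0.99   0.009] Z [-0.807 -0.122 -0.578] q [0.011 0.595 0.644 0.072 1.29  1.437] F [ 0.1 -0.2  0.3] op 1.003
t 54.7 az 7.5 target [0.7931 0.0946 0.1082] world d [-0.1646 -0.0366 -0.4341] tool d cm [25.73  0.87 38.81]
pre [-0.04  0.35  1.78  0.25  0.42  1.19] 1.543301831217178e-30
st [-0.03  0.61  1.61  0.29  0.33  1.16] 3.941590168589688e-30
mo [-0.1  -0.02  2.21  0.37  0.38  1.02] 2.134177138155182e-30
end [-0.65  0.21  1.97  0.75  0.64  0.24] 7.5435339849872485e-28
```

Tool is now 54.7° below horizontal at azimuth 7.5°, and all the poses I need are in reach. I'll go to a waypoint 30 cm back along the approach line, then down that line part way and check.

Request:
drive_tool --pt "0.96 0.1 4.85 0 1" --pt "0.96 0.1 4.85 0 1" --pt "0.96 0.1 4.85 0 1" --pt "0.96 0.1 4.85 0 1" --pt "0.96 0.1 4.85 0 1" --pt "0.96 0.1 4.85 0 1" --pt "0.96 0.1 4.85 0 1" --pt "0.96 0.1 4.85 0 1" --pt "0 0 0 0 1"

```text
time: 20.9
eef_pos: [0.6826, 0.0813, 0.2427]
tcp_rot: [0.88, 0.064, -0.47, 0.038]
contact_force: [-0.4, -0.3, -2.7]
opening: 1.0
```

```bash
python3 goto.py .8298 .0995 .056 .056 .10
```

```text
t 20.9 p [0.6826 0.0813 0.2427] X [ 0.55   0.078 -0.831] Y [ 0.148 -0.989  0.006] Z [-0.822 -0.126 -0.556] q [-0.08  -0.033  1.933  0.196  0.673  1.223] F [-0.4 -0.3 -2.7] op 1.0
t 56.2 az 8.0 target [0.8056 0.0961 0.0926] world d [ 0.123   0.0148 -0.1502] tool d cm [19.37  0.27 -1.95]
```

Request:
drive_tool --pt "4.5 0 0 0 1" --pt "4.5 0 0 0 1" --pt "0 0 0 0 1" --pt "0 0 0 0 1"

```text
time: 21.3
eef_pos: [0.7467, 0.0875, 0.186]
tcp_rot: [0.886, 0.063, -0.458, 0.039]
contact_force: [0.0, 0.5, 0.6]
opening: 0.999
```

```bash
python3 goto.py .8298 .0995 .056 .056 .10
```

```text
t 21.3 p [0.7467 0.0875 0.186 ] X [ 0.572  0.076 -0.817] Y [ 0.147 -0.989  0.011] Z [-0.807 -0.127 -0.577] q [-0.06   0.157  1.85   0.216  0.539  1.207] F [0.  0.5 0.6] op 0.999
t 54.8 az 7.6 target [0.8046 0.0962 0.0919] world d [ 0.058   0.0086 -0.094 ] tool d cm [11.06 -0.1   0.64]
```

Request:
drive_tool --pt "2 -0.1 0.6 0 1" --pt "4 0 0 0 1" --pt "4 0 0 0 1" --pt "4 0 0 0 1" --pt "2 0 0 0 1" --pt "0 0 0 0 1" --pt "0 0 0 0 1"

```text
time: 22.0
eef_pos: [0.8341, 0.0999, 0.0559]
tcp_rot: [0.887, 0.063, -0.456, 0.039]
contact_force: [1.3, -0.6, 1.1]
opening: 1.002
```

```bash
python3 goto.py .8298 .0995 .056 .056 0
python3 - <<'E'
from h import *;from plant import read_camera;import pickle
d={n:read_camera(n) for n in("scene","wrist","top")}; pickle.dump(d,open("w5.pkl","wb"))
a=cv2.resize(d["wrist"]["frame"],(480,360)); T=d["top"]["frame"]; c=cv2.resize(T[90:180,240:320],(320,360),interpolation=2)
cv2.imwrite("pics/w5.png",np.hstack([a,c])[:,:,::-1])
E
```

```text
t 22.0 p [0.8341 0.0999 0.0559] X [ 0.576  0.076 -0.814] Y [ 0.148 -0.989  0.012] Z [-0.804 -0.127 -0.581] q [-0.034  0.493  1.686  0.273  0.361  1.16 ] F [ 1.3 -0.6  1.1] op 1.002
t 54.5 az 7.5 target [0.8621 0.1037 0.0104] world d [ 0.0279  0.0039 -0.0455] tool d cm [ 5.34 -0.03  0.35]
```

View pics/w5.png

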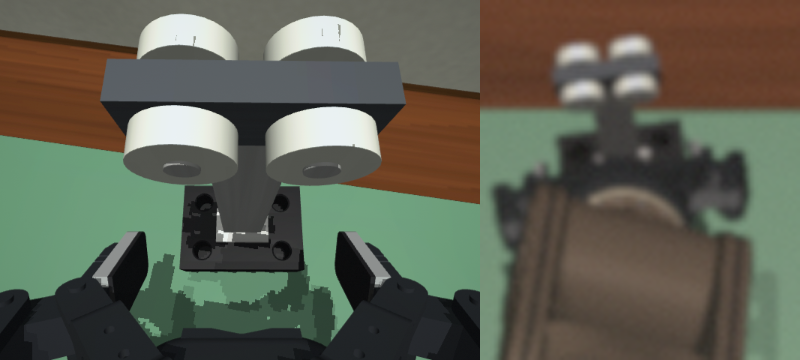

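The wrist picture (left half) shows the stem at about x = 243, midway between the pads (147 and 337), square to them, with the block below and the trolley above. The top view agrees. Advancing the last stretch slowly, with a numeric check that the trolley has not shifted.

Request:
drive_tool --pt "0.8 0 0.3 0 1" --pt "1 0 0 0 1" --pt "1 0 0 0 1" --pt "0.8 0 0 0 1" --pt "0.6 0 0 0 1" --pt "0.4 0 0 0 1" --pt "0 0 0 0 1"

```text
time: 22.85
eef_pos: [0.8561, 0.103, 0.0113]
tcp_rot: [0.885, 0.063, -0.459, 0.039]
contact_force: [-0.3, 1.3, -0.1]
opening: 0.999
```

```bash
python3 goto.py .8298 .0995 .056 .056 0.006
cat > blob.py <<'E'
from h import *;from plant import read_camera;import pickle
d={n:read_camera(n) for n in("scene","top")}; pickle.dump(d,open("w6.pkl","wb")); o=pickle.load(open("w5.pkl","rb"))
for n,(r0,r1,c0,c1) in dict(top=(90,120,250,285)).items():
    for k in (o,d):
        f=k[n]["frame"][r0:r1,c0:c1].astype(int); m=(f.min(2)>140); ys,xs=np.nonzero(m); print(n,m.sum(),xs.mean()+c0,ys.mean()+r0)
E
python3 blob.py
```

```text
t 22.85 p [0.8561 0.103  0.0113] X [ 0.571  0.076 -0.817] Y [ 0.148 -0.989  0.011] Z [-0.808 -0.127 -0.576] q [-0.028  0.597  1.626  0.293  0.324  1.142] F [-0.3  1.3 -0.1] op 0.999
t 54.8 az 7.6 target [0.8583 0.1033 0.0151] world d [0.0023 0.0003 0.0038] tool d cm [-0.18  0.01 -0.4 ]
top 121 270.78512396694214 106.5702479338843
top 121 270.68595041322317 106.51239669421487
```

Request:
drive_tool --pt "-0.2 0 -0.3 0 1" --pt "0 0 0 0 0" --pt "0 0 0 0 0" --pt "0 0 0 0 0" --pt "0 0 0 0 0" --pt "0 0 0 0 0" --pt "0 0 0 0 0" --pt "0 0 0 0 0" --pt "0 0 0 0 0" --force 70

```text
time: 23.85
eef_pos: [0.8577, 0.1031, 0.0162]
tcp_rot: [0.886, 0.063, -0.458, 0.039]
contact_force: [-0.2, -2.2, 2.3]
opening: 0.265
```

```bash
python3 goto.py .8298 .0995 .056 .056 0.006; python3 blob.py
```

```text
t 23.85 p [0.8577 0.1031 0.0162] X [ 0.572  0.076 -0.816] Y [ 0.147 -0.989  0.011] Z [-0.807 -0.127 -0.577] q [-0.028  0.593  1.622  0.287  0.33   1.148] F [-0.2 -2.2  2.3] op 0.265
t 54.7 az 7.5 target [0.8584 0.1033 0.0152] world d [ 0.0007  0.0002 -0.001 ] tool d cm [ 0.12 -0.01 -0.  ]
top 121 270.78512396694214 106.5702479338843
top 122 269.9754098360656 106.40163934426229
```

The stem is gripped (opening 0.265, about 23 mm, stem 24 mm) and the rack is still upright. I'll check the wrist margin along the carry path before lifting.

```bash
cat > path.py <<'E'
from h import *; from kin import *; from a import ik
from plant import readout
s=readout.get_state();M=R.from_quat(s["tcp_rot"]).as_matrix()
def run(W,q=None,n=6):
    q=s["qpos"] if q is None else q; a=s["eef_pos"]
    for w in W:
        w=np.array(w); 
        for k in range(1,n+1):
            r=ik(a+(w-a)*k/n,M[:,0],M[:,1],np.clip(q,LO+1e-3,HI-1e-3)); q=r.x
            print((a+(w-a)*k/n).round(3),q.round(2),"%.0e"%r.cost)
        a=w
E
python3 - <<'E'
from path import *
p=s["eef_pos"]
run([p+[0,0,.09],p+[-.248,-.0175,.089],p+[-.248+.038,-.0175-.3,.089]],n=5)
E
```

```text
[0.858 0.103 0.034] [-0.03  0.57  1.62  0.27  0.36  1.17] 4e-30
[0.858 0.103 0.052] [-0.03  0.54  1.62  0.25  0.38  1.19] 1e-30
[0.858 0.103 0.07 ] [-0.03  0.52  1.61  0.23  0.41  1.21] 1e-30
[0.858 0.103 0.088] [-0.03  0.5   1.61  0.22  0.43  1.22] 2e-31
[0.858 0.103 0.106] [-0.03  0.48  1.6   0.21  0.46  1.23] 6e-31
[0.808 0.1   0.106] [-0.04  0.38  1.74  0.23  0.43  1.2 ] 2e-31
[0.759 0.096 0.106] [-0.04  0.28  1.86  0.26  0.4   1.16] 4e-31
[0.709 0.093 0.106] [-0.05  0.18  1.99  0.29  0.38  1.13] 7e-30
[0.659 0.089 0.105] [-0.07  0.08  2.1   0.32  0.37  1.09] 9e-27
[0.61  0.086 0.105] [-0.08 -0.04  2.22  0.34  0.37  1.05] 5e-23
[0.617 0.026 0.105] [-0.21 -0.03  2.21  0.5   0.42  0.8 ] 2e-31
[ 0.625 -0.034  0.105] [-0.34 -0.    2.19  0.61  0.47  0.6 ] 3e-31
[ 0.633 -0.094  0.105] [-0.45  0.04  2.14  0.68  0.53  0.44] 1e-20
[ 0.64  -0.154  0.105] [-0.55  0.09  2.09  0.72  0.58  0.33] 2e-24
[ 0.648 -0.214  0.105] [-0.64  0.16  2.01  0.74  0.64  0.24] 5e-25
```

Request:
drive_tool --pt "-0.8 0 -0.6 0 0" --pt "-1.6 0 -1.1 0 0" --pt "-2.4 0 -1.7 0 0" --pt "-1.7 0.1 -1.2 0 0" --pt "-0.8 0 -0.6 0 0" --pt "0 0 0 0 0"

```text
time: 24.55
eef_pos: [0.8591, 0.1035, 0.1091]
tcp_rot: [0.887, 0.063, -0.456, 0.039]
contact_force: [0.4, -0.0, -2.7]
opening: 0.267
```

Request:
drive_tool --pt "-1 -0.1 1.4 0 0" --pt "-2 -0.3 2.9 0 0" --pt "-2 -0.3 2.9 0 0" --pt "-2 -0.3 2.9 0 0" --pt "-2 -0.3 2.9 0 0" --pt "-2 -0.3 2.9 0 0" --pt "-2 -0.3 2.9 0 0" --pt "-1.2 -0.1 1.4 0 0" --pt "0 0 0 0 0" --pt "0 0 0 0 0"

```text
time: 25.55
eef_pos: [0.6103, 0.0866, 0.1041]
tcp_rot: [0.886, 0.063, -0.459, 0.039]
contact_force: [0.6, 0.0, -2.7]
opening: 0.268
```

Run:
```python
from h import *;from plant import read_camera;import pickle
s=st(); print("rack est",s["eef_pos"]-np.array([.8577,.1031,.0162])+np.array([.8298,.0995,0]), "target",.582,.082,.089)
d={n:read_camera(n) for n in("scene","wrist","top")}; pickle.dump(d,open("w7.pkl","wb"))
cv2.imwrite("pics/w7.png",np.vstack([np.hstack([cv2.resize(d["wrist"]["frame"],(800,600))[:600]])])[:,:,::-1])
```

```text
t 25.55 p [0.6103 0.0866 0.1041] X [ 0.571  0.076 -0.817] Y [ 0.147 -0.989  0.011] Z [-0.807 -0.127 -0.576] q [-0.08  -0.031  2.218  0.341  0.371  1.058] F [ 0.6  0.  -2.7] op 0.268
rack est [0.58241122 0.08304404 0.08787138] target 0.582 0.082 0.089
```

Run:
```python
from h import *;import pickle
d=pickle.load(open("w7.pkl","rb")); S,T=d["scene"],d["top"]
p=np.array([.585,.05,.27]); print(proj(S,p),proj(T,p))
def crop(c,w,h,W,H):
    u,v=proj(c,p).astype(int); print(u-w//2,v-h//2,W/w); return cv2.resize(c["frame"][v-h//2:v+h//2,u-w//2:u+w//2],(W,H),interpolation=2)
top=crop(T,80,60,400,300); sc=crop(S,80,60,400,300); w=cv2.resize(d["wrist"]["frame"],(400,300))
sc2=crop(S,120,90,400,300)
cv2.imwrite("pics/w7.png",np.vstack([np.hstack([top,sc]),np.hstack([w,sc2])])[:,:,::-1])
```

```text
[367.34302908 225.20518228] [289.59745798 204.81770315]
249 174 5.0
327 195 5.0
307 180 3.3333333333333335
```

View pics/w7.png

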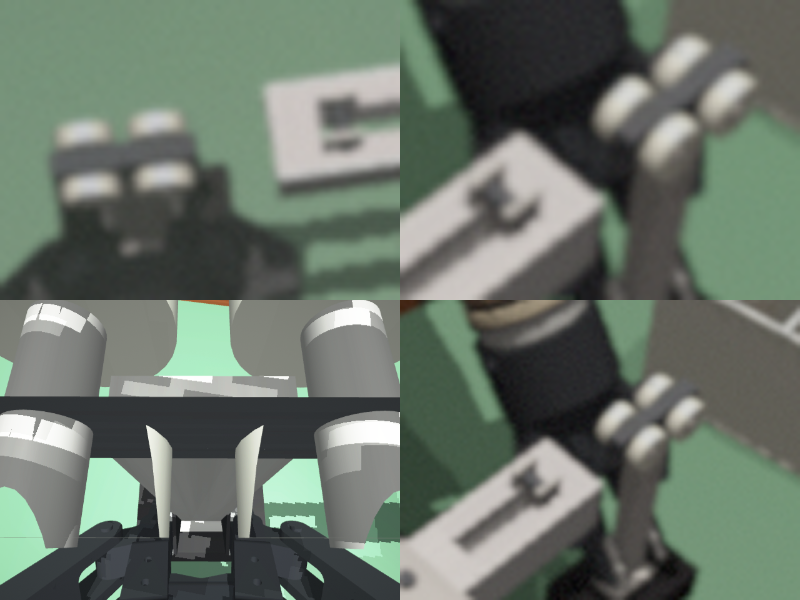

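The top crop shows the trolley (wheels at about (83,132), (153,123), (90,187), (163,178)) lined up just outside the rail mouth (corners (265,88) and (282,188)). The scene crops show the same, with the rack upright in the fingers. Next I'll measure the sideways offset between trolley and rail from these same frames.

```bash
cat > lat.py <<'E'
from h import *;import pickle,sys
d=pickle.load(open("w7.pkl","rb")); T=d["top"]; S=d["scene"]
a=np.radians(8.25); ex=np.array([np.cos(a),np.sin(a),0]); ey=np.array([-np.sin(a),np.cos(a),0])
c=np.array([.5824,.0830,.0879+.178])
th=np.linspace(0,2*np.pi,40)
W=np.array([c+ex*x+ey*(y+.012*np.cos(t))+np.array([0,0,.012*np.sin(t)]) for x in(-.015,-.007,.007,.015) for y in(-.015,.015) for t in th])
for n,C,win in (("top",T,(255,192,298,216)),("scene",S,(362,195,400,235))):
    pr=np.array([proj(C,p) for p in W]); x0,y0,x1,y1=win
    f=C["frame"][y0:y1,x0:x1]; k=8; g=cv2.resize(f,None,fx=k,fy=k,interpolation=2).astype(int)
    sat=g.max(2)-g.min(2); m=(g.min(2)>125)&(sat<45)
    ys,xs=np.nonzero(m); hull=cv2.convexHull(np.c_[xs,ys].astype(np.float32)); hp=cv2.convexHull(pr.astype(np.float32))
    cen=lambda h:np.array([cv2.moments(h)["m10"],cv2.moments(h)["m01"]])/cv2.moments(h)["m00"]
    o=cen(hull)/k+[x0-.5+.5/k,y0-.5+.5/k]; q=cen(hp)
    print(n,"obs",o.round(2),"pred",q.round(2),"area",(cv2.contourArea(hull)/k/k).round(0),cv2.contourArea(hp),"obs bb",(np.array([xs.min(),xs.max()])/k+x0).round(1),(np.array([ys.min(),ys.max()])/k+y0).round(1),"pred bb",pr.min(0).round(1),pr.max(0).round(1))
    print("  world shift at z .27 obs-pred",onz(C,*o,.27)-onz(C,*q,.27))
# rail edges in top
f=T["frame"].astype(int); m=((f.min(2)>150)&(f.max(2)-f.min(2)<45)).astype(float); L=[]
gray=cv2.GaussianBlur(T["frame"],(3,3),0)[:,:,0].astype(float)
up=[];lo=[]
for u in list(range(306,330)):
    col=gray[180:225,u]; pk=200-180
    i=np.argmin(np.diff(col[pk:]))+pk; 
    def edge(dirn):
        j=pk
        lvl=(col[pk-3:pk+4].max()+90)/2
        while col[j]>lvl or j==pk: j+=dirn
        return j-dirn*( (lvl-col[j])/(col[j-dirn]-col[j]))+180
    try: up.append((u,edge(-1))); lo.append((u,edge(1)))
    except Exception as e: pass
up,lo=np.array(up),np.array(lo)
for n,L in(("up",up),("lo",lo)):
    p=np.polyfit(*L.T,1); r=L[:,1]-np.polyval(p,L[:,0]); k=np.abs(r)<1; p=np.polyfit(*L[k].T,1); print(n,p.round(3),np.abs(L[k][:,1]-np.polyval(p,L[k][:,0])).max().round(2)); 
    A,B=onz(T,306,np.polyval(p,306),.284),onz(T,329,np.polyval(p,329),.284); print("   ",A,B,"az",np.degrees(np.arctan2(*(A-B)[1::-1])).round(2), "lateral(ex) ",(A@ex).round(4),(B@ex).round(4))
print("rack lateral",c@ex)
E
python3 lat.py
```

```text
Traceback (most recent call last):
  File "lat.py", line 14, in <module>
    print(n,"obs",o.round(2),"pred",q.round(2),"area",(cv2.contourArea(hull)/k/k).round(0),cv2.contourArea(hp),"obs bb",(np.array([xs.min(),xs.max()])/k+x0).round(1),(np.array([ys.min(),ys.max()])/k+y0).round(1),"pred bb",pr.min(0).round(1),pr.max(0).round(1))
                                                      ^^^^^^^^^^^^^^^^^^^^^^^^^^^^^^^^^
AttributeError: 'float' object has no attribute 'round'
```

```bash
sed -i 's/(cv2.contourArea(hull)\/k\/k).round(0)/cv2.contourArea(hull)\/k\/k/' lat.py; python3 lat.py
```

```text
top obs [276.22 204.56] pred [273.44 206.4 ] area 546.625 446.51130562718026 obs bb [259.5 297.9] [194.5 213.8] pred bb [259.4 196.7] [287.6 216.1]
  world shift at z .27 obs-pred [ 0.0038 -0.0056  0.    ]
scene obs [378.13 217.37] pred [380.72 217.78] area 595.015625 559.4960755207576 obs bb [362.  397.8] [202.1 234.9] pred bb [364.3 203.3] [397.2 232.4]
  world shift at z .27 obs-pred [-0.0034 -0.0032  0.    ]
up [ 0.569 15.259] 0.92
    [0.614  0.0167 0.284 ] [ 0.5872 -0.0297  0.284 ] az 59.99 lateral(ex)  0.61 0.5769
lo [-1.46000e-01  2.54341e+02] 0.53
    [0.5718 0.0164 0.284 ] [ 0.5789 -0.0297  0.284 ] az 98.76 lateral(ex)  0.5682 0.5686
rack lateral 0.5882828553090439
```

```bash
cat > lat2.py <<'E'
from h import *;import pickle,sys
C=pickle.load(open(sys.argv[1],"rb"))["top"]; c=np.array([float(v) for v in sys.argv[2:5]]); c[2]+=.178
a=np.radians(8.25); ex=np.array([np.cos(a),np.sin(a),0]); ey=np.array([-np.sin(a),np.cos(a),0])
u,v=proj(C,c).astype(int); x0,y0=u-19,v-16; k=8
g=cv2.resize(C["frame"][y0:y0+30,x0:x0+36],None,fx=k,fy=k,interpolation=cv2.INTER_CUBIC).astype(int)
m=((g.min(2)>155)).astype(np.uint8); n,_,st,ce=cv2.connectedComponentsWithStats(m)
O=[(ce[i]/k+[x0-.44,y0-.44],st[i,4]/k/k) for i in range(1,n) if st[i,4]/k/k>6]
for o,s in O: print("wheel",o.round(2),round(s,1),"lat@.277",(onz(C,*o,.277)@ex).round(4),"y",(onz(C,*o,.277)@ey).round(4))
print("expected wheel lats",(c@ex-.011).round(4),(c@ex+.011).round(4),"y",(c@ey).round(4))
gr=cv2.GaussianBlur(C["frame"],(0,0),.7)[:,:,0].astype(float); pts={-1:[],1:[]}
for u in range(306,322):
    r=201.6-.135*(u-303.6)
    for s,e in((-1,r-9.3),(1,r+9.8)):
        rows=np.arange(int(e)-3,int(e)+5); dg=np.abs(np.diff(gr[rows,u])); w=dg*(dg>dg.max()*.4); pts[s].append((u,(w*(rows[:-1]+.5)).sum()/w.sum()))
for s in pts:
    L=np.array(pts[s]); p=np.polyfit(*L.T,1); w=[onz(C,x,np.polyval(p,x),.284) for x in(306,321)]
    print("edge",s,p.round(3),"res",np.abs(L[:,1]-np.polyval(p,L[:,0])).max().round(2),"lat",[(q@ex).round(4) for q in w])
E
python3 lat2.py w7.pkl .5824 .0830 .0879
```

```text
wheel [279.61 197.78] 31.3 lat@.277 0.6018 y -0.0164
wheel [264.93 199.83] 31.0 lat@.277 0.6017 y 0.0135
wheel [281.16 208.57] 26.7 lat@.277 0.5791 y -0.0167
wheel [266.43 210.65] 27.1 lat@.277 0.579 y 0.0134
expected wheel lats 0.5773 0.5993 y -0.0014
edge -1 [6.60000e-02 1.69329e+02] res 2.39 lat [np.float64(0.6093), np.float64(0.6029)]
edge 1 [-1.31000e-01  2.49845e+02] res 0.54 lat [np.float64(0.5682), np.float64(0.5681)]
```

The wheel blobs give a trolley axis parallel to the rail (equal laterals front and back). In the same camera it sits about 2 mm too far to the +x side. I'll shift about 1.8 mm across and 1 mm up, then ease the front wheels into the mouth, watching the forces.

Request:
drive_tool --pt "-0.2 0 0.08 0 0" --pt "0.01 0.8 0.01 0 0" --pt "0.01 0.8 0.01 0 0" --pt "0.01 0.7 0.01 0 0" --pt "0.01 0.5 0.01 0 0" --pt "0 0 0 0 0" --pt "0 0 0 0 0"

```text
time: 26.4
eef_pos: [0.613, 0.0587, 0.1055]
tcp_rot: [0.886, 0.063, -0.458, 0.039]
contact_force: [0.3, 0.3, -2.0]
opening: 0.266
```

```bash
cat > rk.py <<'E'
from h import *;from plant import read_camera;import pickle,subprocess,sys
s=st(); r=s["eef_pos"]-np.array([.8577,.1031,.0162])+np.array([.8298,.0995,0]); a=np.radians(8.25)
q=r-np.array([.5911,.0229,0]); print("rack",r.round(4),"rail coords lat %.4f in %.4f under %.4f"%(q@[np.cos(a),np.sin(a),0],-(q@[-np.sin(a),np.cos(a),0]),r[2]),"torque",s["wrist_torque"].round(2))
f=s["contact_force"]; print("along -y %.1f lat %.1f"%(f@[np.sin(a),-np.cos(a),0],f@[np.cos(a),np.sin(a),0]))
if len(sys.argv)>1:
    pickle.dump({"top":read_camera("top")},open(sys.argv[1],"wb")); print(subprocess.run(["python3","lat2.py",sys.argv[1]]+[str(v) for v in r],capture_output=True,text=True).stdout)
E
python3 rk.py w8.pkl
```

```text
t 26.4 p [0.613  0.0587 0.1055] X [ 0.572  0.076 -0.817] Y [ 0.147 -0.989  0.011] Z [-0.807 -0.127 -0.577] q [-0.143 -0.035  2.218  0.421  0.393  0.933] F [ 0.3  0.3 -2. ] op 0.266
rack [0.5851 0.0551 0.0893] rail coords lat -0.0013 in -0.0327 under 0.0893 torque [-0.08  0.59 -0.02]
along -y -0.3 lat 0.4
wheel [302.7  195.17] 18.3 lat@.277 0.6006 y -0.0634
wheel [293.49 197.02] 32.4 lat@.277 0.5994 y -0.0445
wheel [278.72 199.04] 32.0 lat@.277 0.5994 y -0.0144
wheel [294.95 207.76] 26.7 lat@.277 0.5769 y -0.0444
wheel [280.14 209.86] 25.8 lat@.277 0.5767 y -0.0142
expected wheel lats 0.5759 0.5979 y -0.0295
edge -1 [7.00000e-02 1.68321e+02] res 2.34 lat [np.float64(0.6093), np.float64(0.6029)]
edge 1 [-1.27000e-01  2.48542e+02] res 0.56 lat [np.float64(0.5683), np.float64(0.5681)]
```

Aligned: trolley lateral 0.588 against rail 0.588 in the same frame. Entering.

Request:
drive_tool --pt "0.01 0.5 0.01 0 0" --pt "0.01 0.5 0.01 0 0" --pt "0.01 0.5 0.01 0 0" --pt "0 0 0 0 0"

```text
time: 26.85
eef_pos: [0.6153, 0.043, 0.1055]
tcp_rot: [0.886, 0.063, -0.458, 0.039]
contact_force: [-0.2, -0.1, -2.8]
opening: 0.267
```

Request:
drive_tool --pt "0.01 0.5 0.01 0 0" --pt "0.01 0.5 0.01 0 0" --pt "0.01 0.5 0.01 0 0" --pt "0 0 0 0 0"

```text
time: 27.25
eef_pos: [0.6172, 0.0285, 0.105]
tcp_rot: [0.886, 0.063, -0.459, 0.039]
contact_force: [-1.1, 1.7, -2.9]
opening: 0.264
```

```bash
python3 rk.py
```

```text
t 27.25 p [0.6172 0.0285 0.105 ] X [ 0.572  0.076 -0.817] Y [ 0.147 -0.989  0.011] Z [-0.807 -0.127 -0.576] q [-0.208 -0.028  2.212  0.496  0.416  0.81 ] F [-1.1  1.7 -2.9] op 0.264
rack [0.5893 0.0249 0.0888] rail coords lat -0.0015 in -0.0022 under 0.0888 torque [-0.1   0.57  0.14]
along -y -1.9 lat -0.8
```

Request:
drive_tool --pt "0.01 0.6 0.01 0 0" --pt "0.01 0.7 0.01 0 0" --pt "0.01 0.7 0.01 0 0"

```text
time: 27.55
eef_pos: [0.6196, 0.0091, 0.1043]
tcp_rot: [0.885, 0.064, -0.459, 0.039]
contact_force: [-0.4, 2.3, -3.7]
opening: 0.266
```

Request:
drive_tool --pt "0.01 0.8 0.01 0 0" --pt "0.01 0.8 0.01 0 0" --pt "0.01 0.8 0.01 0 0"

```text
time: 27.85
eef_pos: [0.6236, -0.0156, 0.1046]
tcp_rot: [0.886, 0.063, -0.458, 0.039]
contact_force: [-0.9, 1.7, -4.2]
opening: 0.267
```

```bash
python3 rk.py
```

```text
t 27.85 p [ 0.6236 -0.0156  0.1046] X [ 0.572  0.075 -0.817] Y [ 0.147 -0.989  0.011] Z [-0.807 -0.126 -0.577] q [-0.3   -0.009  2.195  0.584  0.453  0.656] F [-0.9  1.7 -4.2] op 0.267
rack [ 0.5957 -0.0192  0.0884] rail coords lat -0.0015 in 0.0424 under 0.0884 torque [-0.1   0.68  0.1 ]
along -y -1.8 lat -0.7
```

It passed the mouth and the gate with about 2 N. Running on to about 150 mm in, and measuring the stop's front face from the top picture to narrow the search.

Request:
drive_tool --pt "0.02 1.1 0.02 0 0" --pt "0.02 1.2 0.02 0 0" --pt "0.02 1.2 0.02 0 0" --pt "0.02 1.2 0.02 0 0" --pt "0.02 1.2 0.02 0 0" --pt "0.02 1.2 0.02 0 0" --pt "0.02 1.2 0.02 0 0" --pt "0.02 1.2 0.02 0 0" --pt "0.02 0.9 0.02 0 0" --pt "0 0 0 0 0"

```text
time: 28.85
eef_pos: [0.639, -0.1192, 0.1038]
tcp_rot: [0.886, 0.062, -0.458, 0.039]
contact_force: [0.6, 0.5, -2.2]
opening: 0.264
```

```bash
python3 rk.py
python3 - <<'E'
from h import *;import pickle
C=pickle.load(open("cam0.pkl","rb"))["top"]; m=np.array([.5911,.0229,.284]); a=np.radians(8.25); ex=np.array([np.cos(a),np.sin(a),0]); ey=np.array([-np.sin(a),np.cos(a),0])
g=C["frame"].mean(2)
for lat in (-.012,0,.012):
  for z in (.284,):
    print(lat,[(round(i*1000),int(cv2.getRectSubPix(g.astype(np.float32),(1,1),tuple(proj(C,m+ex*lat-ey*i)))[0,0])) for i in np.arange(.226,.32,.004)])
E
```

```text
t 28.85 p [ 0.639  -0.1192  0.1038] X [ 0.573  0.074 -0.816] Y [ 0.146 -0.989  0.012] Z [-0.807 -0.126 -0.577] q [-0.491  0.069  2.116  0.703  0.546  0.395] F [ 0.6  0.5 -2.2] op 0.264
rack [ 0.6111 -0.1228  0.0876] rail coords lat -0.0011 in 0.1470 under 0.0876 torque [-0.06  0.54  0.01]
along -y -0.4 lat 0.6
-0.012 [(226, 194), (230, 195), (234, 194), (238, 195), (242, 194), (246, 195), (250, 195), (254, 194), (258, 194), (262, 193), (266, 193), (270, 193), (274, 193), (278, 193), (282, 192), (286, 192), (290, 193), (294, 190), (298, 144), (302, 88), (306, 87), (310, 85), (314, 87), (318, 88)]
0 [(226, 193), (230, 193), (234, 191), (238, 192), (242, 192), (246, 190), (250, 191), (254, 191), (258, 191), (262, 190), (266, 190), (270, 190), (274, 191), (278, 189), (282, 190), (286, 189), (290, 190), (294, 188), (298, 141), (302, 72), (306, 49), (310, 41), (314, 43), (318, 49)]
0.012 [(226, 191), (230, 190), (234, 191), (238, 190), (242, 189), (246, 189), (250, 189), (254, 189), (258, 188), (262, 188), (266, 188), (270, 187), (274, 187), (278, 186), (282, 188), (286, 187), (290, 187), (294, 184), (298, 137), (302, 79), (306, 64), (310, 50), (314, 49), (318, 49)]
```

The stop's face is about 298 mm in, so the trolley centre should touch the buffer between 230 and 260 mm. Running to about 222 mm, then feeling in 1 mm rows.

Request:
drive_tool --pt "0.02 1 0.02 0 0" --pt "0.02 1 0.02 0 0" --pt "0.02 1 0.02 0 0" --pt "0.02 1 0.02 0 0" --pt "0.02 1 0.02 0 0" --pt "0.02 1 0.02 0 0" --pt "0.02 0.8 0.02 0 0" --pt "0.01 0.6 0.01 0 0" --pt "0 0 0 0 0"

```text
time: 29.75
eef_pos: [0.6497, -0.1923, 0.1029]
tcp_rot: [0.886, 0.062, -0.458, 0.039]
contact_force: [2.4, -1.6, -1.5]
opening: 0.267
```

Request:
drive_tool --pt "0 0.1 0 0 0" --pt "0 0.1 0 0 0" --pt "0 0.1 0 0 0" --pt "0 0 0 0 0"

```text
time: 30.15
eef_pos: [0.6498, -0.1936, 0.1028]
tcp_rot: [0.886, 0.063, -0.458, 0.039]
contact_force: [2.4, 2.3, 2.3]
opening: 0.262
```

```bash
python3 rk.py
```

```text
t 30.15 p [ 0.6498 -0.1936  0.1028] X [ 0.573  0.076 -0.816] Y [ 0.148 -0.989  0.012] Z [-0.806 -0.127 -0.577] q [-0.606  0.148  2.031  0.74   0.614  0.271] F [2.4 2.3 2.3] op 0.262
rack [ 0.6219 -0.1972  0.0866] rail coords lat -0.0011 in 0.2223 under 0.0866 torque [0.1  0.1  0.14]
along -y -1.9 lat 2.7
```

Request:
drive_tool --pt "-0.05 0.1 -0.03 0 0" --pt "0 0.1 0 0 0" --pt "0 0 0 0 0"

```text
time: 30.45
eef_pos: [0.6498, -0.1956, 0.1029]
tcp_rot: [0.886, 0.063, -0.458, 0.039]
contact_force: [2.4, 2.6, 0.3]
opening: 0.267
```

Request:
drive_tool --pt "0 0.1 0 0 0" --pt "0 0.1 0 0 0" --pt "0 0 0 0 0"

```text
time: 30.75
eef_pos: [0.6501, -0.1978, 0.1029]
tcp_rot: [0.886, 0.063, -0.458, 0.039]
contact_force: [2.3, 1.9, 0.5]
opening: 0.267
```

```bash
python3 rk.py
```

```text
t 30.75 p [ 0.6501 -0.1978  0.1029] X [ 0.572  0.076 -0.817] Y [ 0.148 -0.989  0.011] Z [-0.807 -0.127 -0.577] q [-0.612  0.152  2.026  0.74   0.618  0.267] F [2.3 1.9 0.5] op 0.267
rack [ 0.6222 -0.2014  0.0867] rail coords lat -0.0014 in 0.2265 under 0.0867 torque [0.09 0.15 0.18]
along -y -1.6 lat 2.6
```

Request:
drive_tool --pt "0 0.1 -0.06 0 0" --pt "0 0.1 0 0 0" --pt "0 0 0 0 0"

```text
time: 31.05
eef_pos: [0.6505, -0.1998, 0.1029]
tcp_rot: [0.886, 0.063, -0.459, 0.039]
contact_force: [2.6, 0.4, -0.4]
opening: 0.265
```

Request:
drive_tool --pt "0 0.1 0 0 0" --pt "0 0.1 0 0 0" --pt "0 0 0 0 0"

```text
time: 31.35
eef_pos: [0.6509, -0.2017, 0.1029]
tcp_rot: [0.886, 0.063, -0.459, 0.039]
contact_force: [2.4, 0.6, -1.8]
opening: 0.264
```

Request:
drive_tool --pt "0 0.1 0 0 0" --pt "0 0 0 0 0"

```text
time: 31.55
eef_pos: [0.651, -0.2026, 0.1029]
tcp_rot: [0.886, 0.063, -0.459, 0.039]
contact_force: [2.1, 1.2, -2.1]
opening: 0.269
```

Request:
drive_tool --pt "0.02 0.1 -0.03 0 0" --pt "0 0.1 0 0 0" --pt "0 0 0 0 0"

```text
time: 31.85
eef_pos: [0.6516, -0.2047, 0.1029]
tcp_rot: [0.886, 0.063, -0.459, 0.039]
contact_force: [0.8, 2.1, -4.0]
opening: 0.266
```

Request:
drive_tool --pt "0 0.1 0 0 0" --pt "0 0.1 0 0 0" --pt "0 0 0 0 0"

```text
time: 32.15
eef_pos: [0.652, -0.2067, 0.103]
tcp_rot: [0.886, 0.063, -0.459, 0.039]
contact_force: [0.2, 0.1, -3.1]
opening: 0.268
```

Rolling freely now. Continuing to feel ahead.

Request:
drive_tool --pt "0 0.1 0 0 0" --pt "0 0.1 0 0 0" --pt "0 0 0 0 0"

```text
time: 32.45
eef_pos: [0.6524, -0.2087, 0.1032]
tcp_rot: [0.886, 0.063, -0.458, 0.039]
contact_force: [0.1, -0.4, -2.8]
opening: 0.267
```

Request:
drive_tool --pt "0 0.1 0 0 0" --pt "0 0.1 0 0 0" --pt "0 0 0 0 0"

```text
time: 32.75
eef_pos: [0.6528, -0.2107, 0.1034]
tcp_rot: [0.886, 0.063, -0.458, 0.039]
contact_force: [0.2, -0.6, -3.5]
opening: 0.267
```

Request:
drive_tool --pt "0 0.1 0 0 0" --pt "0 0.1 0 0 0" --pt "0 0 0 0 0"

```text
time: 33.05
eef_pos: [0.6531, -0.2126, 0.1034]
tcp_rot: [0.886, 0.063, -0.458, 0.039]
contact_force: [0.8, -0.4, -3.3]
opening: 0.268
```

Request:
drive_tool --pt "0 0.1 0 0 0" --pt "0 0.1 0 0 0" --pt "0 0 0 0 0"

```text
time: 33.35
eef_pos: [0.6534, -0.2146, 0.1035]
tcp_rot: [0.886, 0.063, -0.458, 0.039]
contact_force: [-0.0, -0.2, -3.0]
opening: 0.264
```

Request:
drive_tool --pt "0 0.1 0 0 0" --pt "0 0.1 0 0 0" --pt "0 0 0 0 0"

```text
time: 33.65
eef_pos: [0.6537, -0.2166, 0.1035]
tcp_rot: [0.886, 0.063, -0.458, 0.039]
contact_force: [0.5, -0.2, -2.8]
opening: 0.269
```

Request:
drive_tool --pt "0 0.1 0 0 0" --pt "0 0.1 0 0 0" --pt "0 0 0 0 0"

```text
time: 33.95
eef_pos: [0.654, -0.2185, 0.1035]
tcp_rot: [0.886, 0.063, -0.458, 0.039]
contact_force: [-1.0, -0.1, -2.9]
opening: 0.267
```

Request:
drive_tool --pt "0 0.1 0 0 0" --pt "0 0.1 0 0 0" --pt "0 0 0 0 0"

```text
time: 34.25
eef_pos: [0.6543, -0.2205, 0.1035]
tcp_rot: [0.886, 0.063, -0.458, 0.039]
contact_force: [-0.0, 0.3, -3.0]
opening: 0.272
```

Request:
drive_tool --pt "0 0.1 0 0 0" --pt "0 0.1 0 0 0" --pt "0 0 0 0 0"

```text
time: 34.55
eef_pos: [0.6546, -0.2225, 0.1036]
tcp_rot: [0.886, 0.063, -0.458, 0.039]
contact_force: [0.0, 0.3, -2.9]
opening: 0.265
```

Request:
drive_tool --pt "0 0.1 0 0 0" --pt "0 0.1 0 0 0" --pt "0 0 0 0 0"

```text
time: 34.85
eef_pos: [0.6549, -0.2245, 0.1036]
tcp_rot: [0.886, 0.063, -0.458, 0.039]
contact_force: [0.2, 0.3, -3.0]
opening: 0.266
```

Request:
drive_tool --pt "0 0.1 0 0 0" --pt "0 0.1 0 0 0" --pt "0 0 0 0 0"

```text
time: 35.15
eef_pos: [0.6552, -0.2265, 0.1036]
tcp_rot: [0.886, 0.063, -0.458, 0.039]
contact_force: [0.7, 1.1, -3.5]
opening: 0.266
```

Request:
drive_tool --pt "0 0.1 0 0 0" --pt "0 0.1 0 0 0" --pt "0 0 0 0 0"

```text
time: 35.45
eef_pos: [0.6554, -0.2283, 0.1035]
tcp_rot: [0.886, 0.063, -0.458, 0.039]
contact_force: [0.8, 0.2, -3.3]
opening: 0.266
```

Request:
drive_tool --pt "0 0.1 0 0 0" --pt "0 0.1 0 0 0" --pt "0 0 0 0 0"

```text
time: 35.75
eef_pos: [0.6555, -0.2287, 0.1033]
tcp_rot: [0.885, 0.065, -0.459, 0.039]
contact_force: [-1.2, 5.2, -1.4]
opening: 0.267
```

Contact: the last 2 mm command moved it only 0.4 mm, and 5 N pushes back along the rail. One more half millimetre to confirm.

Request:
drive_tool --pt "0 0.05 0 0 0" --pt "0 0 0 0 0" --pt "0 0 0 0 0"

```text
time: 36.05
eef_pos: [0.6555, -0.2288, 0.1033]
tcp_rot: [0.885, 0.065, -0.459, 0.04]
contact_force: [-1.1, 5.1, -0.9]
opening: 0.268
```

```bash
python3 rk.py
```

```text
t 36.05 p [ 0.6555 -0.2288  0.1033] X [ 0.571  0.079 -0.817] Y [ 0.152 -0.988  0.01 ] Z [-0.807 -0.13  -0.576] q [-0.654  0.19   1.98   0.743  0.651  0.23 ] F [-1.1  5.1 -0.9] op 0.268
rack [ 0.6276 -0.2324  0.0871] rail coords lat -0.0005 in 0.2579 under 0.0871 torque [-0.02  0.44  0.64]
along -y -5.2 lat -0.4
```

It bears on the buffer with a steady 5 N, far below the 30 N slip. That implies about 10 mm of buffer, within the 8–38 mm range. I'll ease off most of the preload so it doesn't rebound, then open.

Request:
drive_tool --pt "0 -0.02 0 0 0" --pt "0 0 0 0 0"

```text
time: 36.25
eef_pos: [0.6555, -0.2287, 0.1033]
tcp_rot: [0.885, 0.065, -0.459, 0.04]
contact_force: [-1.4, 6.1, -1.3]
opening: 0.267
```

Request:
drive_tool --pt "0 -0.02 0 0 0" --pt "0 0 0 0 0"

```text
time: 36.45
eef_pos: [0.6555, -0.2286, 0.1034]
tcp_rot: [0.885, 0.065, -0.459, 0.039]
contact_force: [-2.1, 6.2, -1.3]
opening: 0.265
```

```bash
python3 rk.py
```

```text
t 36.45 p [ 0.6555 -0.2286  0.1034] X [ 0.571  0.079 -0.817] Y [ 0.151 -0.988  0.01 ] Z [-0.807 -0.13  -0.576] q [-0.654  0.19   1.981  0.743  0.65   0.231] F [-2.1  6.2 -1.3] op 0.265
rack [ 0.6276 -0.2322  0.0872] rail coords lat -0.0005 in 0.2577 under 0.0872 torque [-0.01  0.43  0.5 ]
along -y -6.4 lat -1.2
```

Request:
drive_tool --pt "0 -0.05 0 0 0" --pt "0 0 0 0 0"

```text
time: 36.65
eef_pos: [0.6555, -0.2287, 0.1034]
tcp_rot: [0.885, 0.064, -0.459, 0.039]
contact_force: [-1.8, 5.5, -1.6]
opening: 0.267
```

Request:
drive_tool --pt "0 -0.04 0 0 0" --pt "0 0 0 0 0"

```text
time: 36.85
eef_pos: [0.6555, -0.2287, 0.1034]
tcp_rot: [0.885, 0.064, -0.459, 0.039]
contact_force: [-1.0, 6.0, -2.1]
opening: 0.265
```

```bash
python3 rk.py
```

```text
t 36.85 p [ 0.6555 -0.2287  0.1034] X [ 0.571  0.077 -0.817] Y [ 0.149 -0.989  0.011] Z [-0.807 -0.128 -0.576] q [-0.653  0.189  1.982  0.743  0.648  0.233] F [-1.   6.  -2.1] op 0.265
rack [ 0.6276 -0.2323  0.0872] rail coords lat -0.0005 in 0.2578 under 0.0872 torque [0.01 0.49 0.44]
along -y -6.1 lat -0.1
```

Request:
drive_tool --pt "0 -0.06 0 0 0" --pt "0 0 0 0 0"

```text
time: 37.05
eef_pos: [0.6555, -0.2286, 0.1034]
tcp_rot: [0.886, 0.063, -0.458, 0.039]
contact_force: [-0.1, 4.5, -1.8]
opening: 0.266
```

Request:
drive_tool --pt "0 -0.05 0 0 0" --pt "0 0 0 0 0"

```text
time: 37.25
eef_pos: [0.6554, -0.2286, 0.1035]
tcp_rot: [0.886, 0.063, -0.458, 0.039]
contact_force: [-0.3, 2.7, -3.4]
opening: 0.265
```

Request:
drive_tool --pt "0 -0.03 0 0 0" --pt "0 0 0 0 0"

```text
time: 37.45
eef_pos: [0.6554, -0.2285, 0.1035]
tcp_rot: [0.886, 0.063, -0.458, 0.039]
contact_force: [1.1, 1.4, -4.0]
opening: 0.265
```

Request:
drive_tool --pt "0 0 0 0 0.32" --pt "0 0 0 0 0.4" --pt "0 0 0 0 0.5" --pt "0 0 0 0 0.6" --pt "0 0 0 0 0.8" --pt "0 0 0 0 1" --pt "0 0 0 0 1" --pt "0 0 0 0 1" --pt "0 0 0 0 1"

```text
time: 38.35
eef_pos: [0.6554, -0.228, 0.1035]
tcp_rot: [0.886, 0.063, -0.458, 0.039]
contact_force: [-0.8, -0.5, -0.3]
opening: 1.0
```

```bash
cat > fin.py <<'E'
from h import *;from plant import read_camera;import pickle,sys
st(); d={n:read_camera(n) for n in("scene","top","wrist")}; pickle.dump(d,open(sys.argv[1],"wb")); o=pickle.load(open("cam0.pkl","rb"))
a=np.radians(8.25); ey=np.array([-np.sin(a),np.cos(a),0]); ex=np.array([np.cos(a),np.sin(a),0])
# stop face in the top view, before and now
m=np.array([.5911,.0229,.284])
for k in(o,d):
    C=k["top"]; g=C["frame"].mean(2).astype(np.float32); I=np.arange(.28,.312,.001)
    print("stop face",[round(1000*float(np.interp(-140,[-v for v in L],I)),1) for L in [[float(cv2.getRectSubPix(g,(1,1),tuple(proj(C,m+ex*t-ey*i).astype(float)))[0,0]) for i in I] for t in(-.012,-.006,.006)]])
E
python3 fin.py f1.pkl
python3 - <<'E'
from h import *; import pickle
d=pickle.load(open("f1.pkl","rb"))
cv2.imwrite("pics/f1.png",np.hstack([cv2.resize(d["wrist"]["frame"],(400,300)),cv2.resize(d["scene"]["frame"][180:480,60:460],(400,300))])[:,:,::-1])
E
```

```text
t 38.35 p [ 0.6554 -0.228   0.1035] X [ 0.572  0.076 -0.817] Y [ 0.148 -0.989  0.011] Z [-0.807 -0.127 -0.577] q [-0.652  0.188  1.983  0.743  0.646  0.235] F [-0.8 -0.5 -0.3] op 1.0
stop face [298.2, 298.2, 298.2]
stop face [298.6, 298.6, 298.6]
```

Released with zero residual force. The stop's face reads 298.2 mm before and 298.6 mm now, so it hasn't moved. Backing away from the rail horizontally, then up.

Request:
drive_tool --pt "-0.6 0 0.8 0 1" --pt "-1.1 0 1.6 0 1" --pt "-1.1 0 1.6 0 1" --pt "-1.1 0 1.6 0 1" --pt "-1.1 0 1.6 0 1" --pt "-2.5 0 0 0 1" --pt "-3.5 0 0 0 1" --pt "-3.5 0 0 0 1" --pt "0 0 0 0 1" --pt "0 0 0 0 1"

```text
time: 39.5
eef_pos: [0.514, -0.2486, 0.1811]
tcp_rot: [0.886, 0.062, -0.458, 0.04]
contact_force: [0.9, -0.2, 0.1]
opening: 0.999
```

```bash
python3 fin.py f2.pkl
python3 - <<'E'
from h import *; import pickle
d=pickle.load(open("f2.pkl","rb")); a=np.radians(8.25); ey=np.array([-np.sin(a),np.cos(a),0]); ex=np.array([np.cos(a),np.sin(a),0]); m=np.array([.5911,.0229,0])
for n in("wrist","scene"):
    C=d[n]
    for z,l,rng in((.17,-.005,np.arange(.225,.30,.004)),(.10,-.028,np.arange(.20,.32,.006))):
        o=[]
        for i in rng:
            u,v=proj(C,m+ex*(l if n=="wrist" else -l)-ey*i+[0,0,z]).astype(int)
            o.append((round(i*1000),tuple(int(x) for x in C["frame"][v,u]) if 0<=u<640 and 0<=v<480 else None))
        print(n,z,o)
# bystanders and gate region unchanged?  diff to first top view, below rail
o=pickle.load(open("cam0.pkl","rb"))["top"]["frame"].astype(int); f=np.abs(d["top"]["frame"].astype(int)-o).max(2)
for nm,(x0,y0,x1,y1) in dict(driver=(292,242,325,328),drive=(355,252,420,330),fan=(418,222,488,288),can=(150,272,195,320),gate=(302,186,342,212),saddle=(445,160,470,192)).items(): print(nm,"frac changed>40: %.3f"%(f[y0:y1,x0:x1]>40).mean())
E
```

```text
t 39.5 p [ 0.514  -0.2486  0.1811] X [ 0.573  0.074 -0.816] Y [ 0.147 -0.989  0.013] Z [-0.806 -0.127 -0.577] q [-0.884 -0.175  2.188  0.68   0.894  0.162] F [ 0.9 -0.2  0.1] op 0.999
stop face [298.2, 298.2, 298.2]
stop face [298.6, 298.5, 298.5]
wrist 0.17 [(225, (103, 105, 106)), (229, (104, 105, 106)), (233, (104, 106, 105)), (237, (104, 105, 105)), (241, (104, 107, 106)), (245, (97, 98, 96)), (249, (98, 99, 96)), (253, (98, 99, 98)), (257, (97, 98, 95)), (261, (96, 99, 96)), (265, (97, 98, 95)), (269, (101, 103, 103)), (273, (101, 105, 104)), (277, (101, 104, 103)), (281, (103, 105, 105)), (285, (102, 103, 102)), (289, (102, 104, 103)), (293, (102, 103, 103)), (297, (102, 104, 104))]
wrist 0.1 [(200, (97, 136, 109)), (206, (97, 136, 109)), (212, (97, 136, 109)), (218, (19, 19, 20)), (224, (19, 19, 20)), (230, (18, 19, 20)), (236, (19, 19, 20)), (242, (19, 19, 20)), (248, (18, 19, 20)), (254, (21, 21, 22)), (260, (20, 20, 21)), (266, (19, 19, 21)), (272, (18, 19, 20)), (278, (19, 19, 20)), (284, (19, 20, 20)), (290, (18, 19, 21)), (296, (36, 44, 39)), (302, (97, 136, 110)), (308,
[... 341 characters left out ...]
 32)), (281, (28, 27, 27)), (285, (15, 11, 11)), (289, (15, 11, 14)), (293, (18, 17, 19)), (297, (13, 14, 15))]
scene 0.1 [(200, (69, 92, 71)), (206, (69, 92, 73)), (212, (60, 79, 61)), (218, (11, 9, 5)), (224, (5, 10, 9)), (230, (13, 15, 11)), (236, (9, 10, 13)), (242, (5, 6, 7)), (248, (12, 11, 8)), (254, (15, 14, 15)), (260, (13, 12, 13)), (266, (14, 13, 17)), (272, (7, 8, 7)), (278, (8, 11, 10)), (284, (13, 13, 14)), (290, (10, 13, 13)), (296, (49, 65, 50)), (302, (56, 72, 56)), (308, (57, 75, 59)), (314, (73, 95, 75))]
driver frac changed>40: 0.000
drive frac changed>40: 0.395
fan frac changed>40: 0.275
can frac changed>40: 0.000
gate frac changed>40: 0.000
saddle frac changed>40: 0.000
```

```bash
cat > edge.py <<'E'
from h import *; import pickle,sys
a=np.radians(8.25); ey=np.array([-np.sin(a),np.cos(a),0]); ex=np.array([np.cos(a),np.sin(a),0]); m=np.array([.5911,.0229,0])
for fn,n,z,l,rng in [(f,"wrist",z,l,r) for f in sys.argv[1:] for z,l,r in((.10,-.028,(.205,.31)),(.112,-.028,(.205,.31)),(.15,-.005,(.235,.285)),(.19,-.005,(.235,.285)))]:
    C=pickle.load(open(fn,"rb"))[n]; g=C["frame"].astype(np.float32).sum(2); I=np.arange(*rng,.0005)
    P=np.array([proj(C,m+ex*l-ey*i+[0,0,z]) for i in I]); ok=((P>2)&(P<[637,477])).all(1)
    if ok.sum()<20: print(fn,z,"out of view"); continue
    L=np.array([cv2.getRectSubPix(g,(1,1),tuple(map(float,p)))[0,0] for p in P[ok]]); J=I[ok]; dL=np.abs(L[3:]-L[:-3]); h=len(dL)//2
    e=(J[dL[:h].argmax()]+.00075,J[h+dL[h:].argmax()]+.00075); print(fn,z,"edges",np.round(e,4),"grad",dL[:h].max(),dL[h:].max(),"centre %.4f"%np.mean(e),"width %.4f"%(e[1]-e[0]))
E
python3 edge.py f1.pkl f2.pkl
```

```text
f1.pkl 0.1 edges [0.2573 0.2813] grad 165.07385 124.27405 centre 0.2693 width 0.0240
f1.pkl 0.112 edges [0.2563 0.2843] grad 165.4668 150.58313 centre 0.2703 width 0.0280
f1.pkl 0.15 edges [0.2422 0.2752] grad 118.55145 126.204346 centre 0.2587 width 0.0330
f1.pkl 0.19 edges [0.2458 0.2688] grad 112.8598 118.62082 centre 0.2572 width 0.0230
f2.pkl 0.1 edges [0.2158 0.2953] grad 279.5911 252.80203 centre 0.2555 width 0.0795
f2.pkl 0.112 edges [0.2158 0.2953] grad 490.2318 502.27344 centre 0.2555 width 0.0795
f2.pkl 0.15 edges [0.2432 0.2672] grad 190.96959 173.56638 centre 0.2552 width 0.0240
f2.pkl 0.19 edges [0.2438 0.2672] grad 273.27536 276.63058 centre 0.2555 width 0.0235
```

Request:
drive_tool --pt "0 0 0 0 1" --pt "0 0 0 0 1" --pt "0 0 0 0 1"

```text
time: 39.95
eef_pos: [0.5144, -0.2478, 0.1797]
tcp_rot: [0.885, 0.064, -0.459, 0.039]
contact_force: [0.7, 0.3, 0.3]
opening: 1.002
```

```bash
python3 - <<'E'
from h import *;from plant import read_camera;import pickle
pickle.dump({"wrist":read_camera("wrist")},open("f3.pkl","wb"))
E
python3 edge.py f3.pkl
# camera bias along the jaw axis: same kind of view of the standing rack (w5), whose place the grip then told
sed 's/m=np.array(\[.5911,.0229,0\])/m=np.array([.8298,.0993,0])/; s/for z,l,r in(.*)\]:/for z,l,r in((.012,-.028,(-.055,.055)),(.025,-.028,(-.055,.055)),(.06,-.005,(-.025,.025)),(.09,-.005,(-.025,.025)))]:/' edge.py > edge5.py; python3 edge5.py w5.pkl
```

```text
f3.pkl 0.1 edges [0.2158 0.2953] grad 240.5422 276.2582 centre 0.2555 width 0.0795
f3.pkl 0.112 edges [0.2158 0.2958] grad 512.44214 513.14307 centre 0.2558 width 0.0800
f3.pkl 0.15 edges [0.2438 0.2672] grad 180.01071 178.53368 centre 0.2555 width 0.0235
f3.pkl 0.19 edges [0.2432 0.2672] grad 263.375 278.39853 centre 0.2552 width 0.0240
w5.pkl 0.012 edges [-0.0392  0.0458] grad 192.95065 183.22737 centre 0.0033 width 0.0850
w5.pkl 0.025 edges [-0.0402  0.0433] grad 242.90614 182.99518 centre 0.0015 width 0.0835
w5.pkl 0.06 edges [-0.0152  0.0143] grad 321.49466 307.12628 centre -0.0005 width 0.0295
w5.pkl 0.09 edges [-0.0132  0.0118] grad 561.32166 38.90457 centre -0.0007 width 0.0250
```

Since letting go, the rack has hung still at about 256 mm, square at all heights, while the contact was felt at about 257.5 mm. It may have rebounded 1–2 mm. There's time to nudge it back softly: go in open-jawed, put the rear pad behind the stem, feel the buffer, and unload slowly.

Request:
drive_tool --pt "2.5 0.7 0 0 1" --pt "3.5 1 0 0 1" --pt "3.5 0.9 0 0 1" --pt "1.1 0 -1.6 0 1" --pt "1.1 0 -1.6 0 1" --pt "1.1 0 -1.6 0 1" --pt "1.0 0 -1.6 0 1" --pt "0.6 0 -0.8 0 1" --pt "0 0 0 0 1"

```text
time: 40.9
eef_pos: [0.6595, -0.2534, 0.1046]
tcp_rot: [0.886, 0.064, -0.458, 0.039]
contact_force: [0.3, 0.5, 0.7]
opening: 1.0
```

Request:
drive_tool --pt "0 0.1 0 0 1" --pt "0 0.1 0 0 1" --pt "0 0 0 0 1"

```text
time: 41.2
eef_pos: [0.6584, -0.2562, 0.1046]
tcp_rot: [0.886, 0.063, -0.458, 0.039]
contact_force: [0.3, 0.2, -0.0]
opening: 1.0
```

```bash
python3 rk.py
```

```text
t 41.2 p [ 0.6584 -0.2562  0.1046] X [ 0.572  0.076 -0.817] Y [ 0.147 -0.989  0.011] Z [-0.807 -0.126 -0.577] q [-0.688  0.218  1.944  0.744  0.672  0.209] F [ 0.3  0.2 -0. ] op 1.0
rack [ 0.6305 -0.2598  0.0884] rail coords lat -0.0016 in 0.2854 under 0.0884 torque [-0.01  0.28 -0.01]
along -y -0.2 lat 0.3
```

Request:
drive_tool --pt "0 0.1 0 0 1" --pt "0 0.1 0 0 1" --pt "0 0 0 0 1"

```text
time: 41.5
eef_pos: [0.6591, -0.258, 0.1048]
tcp_rot: [0.886, 0.063, -0.458, 0.039]
contact_force: [-0.1, 1.0, -0.5]
opening: 0.998
```

Request:
drive_tool --pt "0 0.1 0 0 1" --pt "0 0.1 0 0 1" --pt "0 0 0 0 1"

```text
time: 41.8
eef_pos: [0.6596, -0.2598, 0.1048]
tcp_rot: [0.886, 0.063, -0.458, 0.039]
contact_force: [-0.2, -0.4, 0.8]
opening: 1.003
```

Request:
drive_tool --pt "0 0.1 0 0 1" --pt "0 0.1 0 0 1" --pt "0 0 0 0 1"

```text
time: 42.1
eef_pos: [0.6599, -0.2619, 0.1048]
tcp_rot: [0.886, 0.063, -0.458, 0.039]
contact_force: [-0.5, 1.6, 0.9]
opening: 1.0
```

Request:
drive_tool --pt "0 0.1 0 0 1" --pt "0 0.05 0 0 1" --pt "0 0 0 0 1"

```text
time: 42.4
eef_pos: [0.6601, -0.2633, 0.1048]
tcp_rot: [0.886, 0.063, -0.458, 0.039]
contact_force: [-0.6, 1.3, 0.6]
opening: 1.001
```

Request:
drive_tool --pt "0 0.1 0 0 1" --pt "0 0.05 0 0 1" --pt "0 0 0 0 1"

```text
time: 42.7
eef_pos: [0.6603, -0.2648, 0.1048]
tcp_rot: [0.886, 0.063, -0.458, 0.039]
contact_force: [0.2, 1.0, 0.3]
opening: 0.996
```

```bash
python3 - <<'E'
from h import *;from plant import read_camera;import pickle
st();pickle.dump({"wrist":read_camera("wrist")},open("f4.pkl","wb"))
E
python3 edge.py f4.pkl
```

```text
t 42.7 p [ 0.6603 -0.2648  0.1048] X [ 0.572  0.076 -0.817] Y [ 0.148 -0.989  0.011] Z [-0.807 -0.127 -0.577] q [-0.698  0.23   1.93   0.744  0.68   0.201] F [0.2 1.  0.3] op 0.996
f4.pkl 0.1 edges [0.2312 0.3078] grad 84.74195 213.22443 centre 0.2695 width 0.0765
f4.pkl 0.112 edges [0.2362 0.3068] grad 319.3804 33.912018 centre 0.2715 width 0.0705
f4.pkl 0.15 edges [0.2388 0.2672] grad 127.49301 2.954956 centre 0.2530 width 0.0285
f4.pkl 0.19 edges [0.2537 0.2638] grad 121.65314 2.526245 centre 0.2587 width 0.0100
```

The stem pushes back with about 1–1.5 N while the foot swings slightly, so the trolley is against the buffer. Unloading slowly, then leaving.

Request:
drive_tool --pt "0 -0.06 0 0 1" --pt "0 -0.06 0 0 1" --pt "0 -0.06 0 0 1" --pt "0 -0.06 0 0 1" --pt "0 -0.06 0 0 1" --pt "0 -0.06 0 0 1" --pt "0 -0.06 0 0 1" --pt "0 -0.06 0 0 1" --pt "0 -0.06 0 0 1" --pt "0 -0.06 0 0 1"

```text
time: 43.75
eef_pos: [0.6594, -0.2587, 0.1048]
tcp_rot: [0.886, 0.063, -0.458, 0.039]
contact_force: [-0.0, 0.9, -0.4]
opening: 1.0
```

Request:
drive_tool --pt "0 -0.06 0 0 1" --pt "0 -0.06 0 0 1" --pt "0 -0.06 0 0 1" --pt "0 -0.06 0 0 1" --pt "0 -0.06 0 0 1" --pt "0 -0.06 0 0 1" --pt "0 -0.1 0 0 1" --pt "0 -0.1 0 0 1" --pt "0 -0.1 0 0 1" --pt "0 -0.2 0 0 1"

```text
time: 44.75
eef_pos: [0.6581, -0.2502, 0.1046]
tcp_rot: [0.886, 0.063, -0.458, 0.039]
contact_force: [0.4, -0.5, -0.0]
opening: 1.0
```

Request:
drive_tool --pt "0 -0.5 0 0 1" --pt "0 -0.8 0 0 1" --pt "-0.6 -0.2 0.8 0 1" --pt "-1.1 0 1.6 0 1" --pt "-1.1 0 1.6 0 1" --pt "-1.1 0 1.6 0 1" --pt "-1.1 0 1.6 0 1" --pt "-3 0 0 0 1" --pt "-3.5 0 0 0 1" --pt "-3 0 0 0 1"

```text
time: 45.75
eef_pos: [0.5135, -0.2553, 0.1822]
tcp_rot: [0.886, 0.063, -0.458, 0.039]
contact_force: [-0.0, -0.1, 0.3]
opening: 0.998
```

Request:
drive_tool --pt "0 0 0 0 1" --pt "0 0 0 0 1" --pt "0 0 0 0 1"

```text
time: 46.05
eef_pos: [0.5144, -0.2548, 0.1799]
tcp_rot: [0.885, 0.064, -0.459, 0.038]
contact_force: [-0.2, 0.4, 0.6]
opening: 0.999
```

```bash
python3 fin.py f5.pkl; python3 edge.py f5.pkl
```

```text
t 46.05 p [ 0.5144 -0.2548  0.1799] X [ 0.571  0.077 -0.818] Y [ 0.148 -0.989  0.01 ] Z [-0.808 -0.126 -0.576] q [-0.892 -0.16   2.178  0.681  0.9    0.153] F [-0.2  0.4  0.6] op 0.999
stop face [298.2, 298.2, 298.2]
stop face [298.6, 298.5, 298.5]
f5.pkl 0.1 edges [0.2158 0.2958] grad 264.36746 280.24847 centre 0.2558 width 0.0800
f5.pkl 0.112 edges [0.2158 0.2958] grad 515.14355 530.0117 centre 0.2558 width 0.0800
f5.pkl 0.15 edges [0.2438 0.2672] grad 192.75027 170.24753 centre 0.2555 width 0.0235
f5.pkl 0.19 edges [0.2438 0.2672] grad 270.9691 274.20633 centre 0.2555 width 0.0235
```

The nudge left the rack in exactly the same place, so it was already against the buffer and the 2 mm difference was camera bias. The stop is unmoved and the arm is clear. Handing in.

```bash
python3 -c "
from plant import sign_off; print(sign_off())"
```

```text
the job is handed in; nothing more can be done
None
```

The rack is hanging on the rail with its trolley against the stop's buffer, released, and the job is handed in at about 46 s. I lifted it out by its wheels, stood it on the bench and re-gripped it by the stem. I got the needed tool tilt by pushing at the edge of the arm's reach. Then I ran it in past the gate, which pushed back with about 2 N, to the buffer, which pushed back with 5–6 N.

**Last checks**
- **Rack:** it hangs square and still, with its centre about 256 mm in from the open end. A second soft push ended at the same place, so I read the 2 mm difference from the felt contact (about 258 mm) as camera bias.
- **Stop:** its front face reads 298.2 mm before and 298.5 mm after, within measuring noise.
- **Gate, can and driver:** the top view shows no change, so the gate looks shut again.
- **Contact at hand-in:** the force reading was about zero and the gripper was well clear.

**What failed or stayed unchecked**
- **First pinch missed:** the fingertips end about 33 mm short of the reported TCP. I went lower and it held.
- **Drive and fan:** the arm hid them from the top camera in the last comparison, so I did not confirm them by picture. By the reported poses the tool stayed well above them.
- **After the release:** the 12-picture limit was used up, so every check since then is from numbers, not from looking.

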